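# Get the hedgehog ring holder out from behind the deodorant and the nail polish

## Task

The hedgehog ring holder is boxed in at the back of the makeup organizer by the deodorant stick and the nail polish bottle. Stand those two together on the wooden tray to clear the way, then take the hedgehog out and set it in the middle of the round terracotta coaster, and only then put the deodorant and the nail polish back, each on the very spot in the organizer where it stood at the start. Keep all three upright, set the hedgehog and the bottle down gently, and leave the hair pick, cream jar and perfume alone.

Things in the scene. Friction and masses are not known exactly. Their poses are not given: they have to be found in the camera images.
- organizer: Makeup organizer, fixed: grey base 182 (x) by 184 (y) mm, top at z = 5 mm; clear walls to z = 50 mm. Origin: centre of underside; -x is the open front. At the back a bay, |y| under 36 mm, x = +5 to +87 mm, holds the hedgehog near x = +29. In front of it, no walls: deodorant and polish in line near x = -19 and -65 mm, in either order. Fixed pockets beside the bay (x above 14 mm) up to z = 57 mm.
- deodorant: Red plastic deodorant stick, loose, standing: oval 30 (x) by 46 (y) mm with upright sides, 84 mm tall, a thin black line at 55 mm; about 70 g. Origin: centre of its underside, z up its axis. At the start its x axis is within 0.15 rad of the organizer's, so its 46 mm width lies across the organizer.
- polish: Glass nail polish bottle with black cap, loose, standing: round amber glass body 32 mm in diameter with upright sides to 36 mm height, black tapered cap 20 to 16 mm in diameter from 43 to 74 mm height; about 60 g. Origin: centre of its underside, z up its axis.
- hedgehog: White ceramic hedgehog ring holder, 140 g: round body 44 mm wide, sides upright up to 34 mm, spines up to 63 mm, snout 12 mm out along +y at 20 mm height. Origin: centre of the underside, z up. At the start turned as the organizer within 0.1 rad. About 36 mm free behind it, 14 mm or less beside it, 10 mm to the blocker in front: once cleared, grip it along the organizer's x axis.
- tray: Shallow wooden tray, fixed, the side area: 170 (x) by 110 (y) mm outside, rim 4 mm wide and 10 mm high, floor top 4 mm above the dresser. Origin: centre of its underside; x along its long side. On the left or the right of the organizer.
- coaster: Round terracotta coaster, fixed: 100 mm in diameter, 8 mm thick, flat. Origin: centre of its underside; the top is 8 mm above it. On the other side from the tray.
- hair_pick: Dark wooden hair pick lying flat, loose, 9 mm thick, about 170 by 56 mm, behind and to one side of the organizer; origin under its middle. Leave alone.
- cream_jar: Cream jar 56 mm in diameter, 45 mm tall, loose, behind the organizer; origin at the centre of its underside. Leave alone.
- perfume: Clear rectangular perfume bottle 30 by 50 mm, 102 mm tall with brass cap, loose, behind and to one side of the organizer; origin at the centre of its underside. Leave alone.

How it is judged:
By the outcome, as a careful person would: the job done as asked, in the order asked, and still so for the second after the job is handed in, with the robot touching nothing.
It also fails if it takes over 138 s, if anything falls off the work surface, if the arm or the gripper's body presses on something with over 40 N, if the wrist force passes 120 N, or if a joint passes its speed limit or range.

## Robot

A 6-joint arm with a two-finger parallel gripper is mounted at the origin on the work surface. World frame = base frame: x ahead of the robot, y to its left, z up, the work surface at z = 0. Lengths are in m, angles in degrees, forces in N, time in s.
With the tool pointing down it reaches from about 0.25 to 0.725 m from the base axis. Payload 9.7 kg.
Tool frame: the origin (TCP) lies at the very end of the fingers, on their centre line; the grasp point (between the pads) lies 19 mm behind it (bot.hold_point_z is the distance from the TCP to the grasp point, in m); z points along the fingers, y is the line along which they close (so a half turn about z gives the same grasp; the last joint's range is limited). The gripper opens to 85 mm and grips with 20 to 120 N. Pads are 22 mm wide; open, the fingers measure 114 mm over their backs; the gripper's body (76 mm by 85 mm) begins 54 mm behind the grasp point. The pads swing forward as they close: fully open they stand 13 mm farther back than shut.
Start: joints at [-76.261, 4.979, 10.078, 95.1, 0, 90], TCP at [0.131, -0.534, 0.231] pointing down, gripper open.
Joint ranges: [-179.16, 179.16], [-48.56, 103.87], [-65.8, 70.77], [-126.05, 130.52], [-82.76, 87.17], [-180, 180]. Speed limits (degrees/s): [127.2, 127.2, 147.25, 180, 180, 180].

## Interface

Orientations are given as [roll, pitch, yaw] about the fixed x, y, z axes, in that order (R = Rz(yaw) Ry(pitch) Rx(roll)).
In Python, from workcell import bot gives the robot as it stands.
- The arm moves only by the tool play_rows, never from a script. Its argument "targets" is a list of rows, each an object with "grip": the closure in counts, from 0 (fully open) to 255 (shut); "linear": the shift along the world's x, y, z in cm, a list of three; "delta_rot": the turn, a rotation vector about the world's x, y, z in rad, a list of three. A call has 1 to 10 rows; each row is the pose to reach, as a shift and turn from the pose commanded when the call began; what a row does not reach only later rows make up. A row lasts 1/10 s, in which the tool goes at most 50 mm and 8.59 degrees, less where a joint would pass 70% of its speed; a pose out of reach is approached as far as the arm can. A call with a gripper value outside its range is refused whole. The fingers move at their own pace and stop on an object; "force" is the grip in N (left out, the last holds). Time passes only in rows, so rows that repeat a pose let the fingers close. It gives the time, the measured TCP pose, the force, the opening and the grip force at its end, in the units of the state.
- bot.get_obs(): the state, without advancing time (a new reading comes with each control period).
- bot.camera(name): name is "scene" or "top" or "wrist"; returns a dict with "color" (420x560x3 uint8, red, green, blue), "range_z" (420x560 float32, m along the optical axis (not along the pixel's ray), 0 where there is no reading), "fov_y" (degrees; the focal length in pixels is half the picture's height over the tangent of half this angle, whatever the lens; pixels are square), "cx", "cy" (the principal point, pixels), "dist_coeffs" ([k1, k2, p1, p2, k3] as OpenCV has them; the pictures are not rectified), "world_to_cam" (4x4, takes a point from world to camera coordinates). Camera axes: x right, y up, looking along -z (the intrinsics and any distortion apply to the point x, -y, -z); pixel columns grow to the right and rows downward; lengths in m; the calibration is good to about 2 mm. A picture is of the moment at which its call begins.
- bot.job_done(): hands the job in; it is judged then, once.
Trained networks look in a picture, given as the dict that the camera call returned (one of the last four; its "shot" number tells which), for a name from the list of things; names that differ only in an ending like _2 or _b are one class to them, and where a whole thing is asked for, a point or a joint stands for the part that bears it (a point fixed in the world has none). Each returns a list of dicts, best first, with "conf" (0 to 1); they miss things now and then, are a little off and sometimes report something else, mostly with a low value. They report only what shows in the picture. A call takes as long as a camera call.
- bot.search_frame(picture, target): "box" ([left, top, right, bottom] in pixels, round what is visible of it).
- bot.trace(picture, target): "pixels" (420x560 bool, what is visible of it) and "box" ([left, top, right, bottom] in pixels, round what is visible of it).
- bot.pinpoint(picture, target): "pixel" ([column, row] in pixels: a listed point, or the origin of a listed thing).
The state is a dict: "time": time; "q": joint angles; "qd": joint speeds; "joint_efforts": joint torques, N m; "ee_pos": TCP position; "tcp_rot": TCP orientation; "wrist_force": force on the tool from outside, world axes, zero at the start; "torque": the same for the moment, N m; "opening": finger opening in m; "grasp_force": force on a finger pad.
Only numpy, scipy, OpenCV 4.12 (cv2) and the standard library are available. Lean on these libraries where they do the work, as an engineer would, in place of code of your own. Each camera call takes 0.05 s, during which the arm holds its last target. There are 200 camera calls.

## Working session

There is one attempt and no reset: what is moved stays moved. The work goes in short steps, Python scripts to look and compute and a tool call to move; the robot and the scene stay as the last step left them, time stands still between calls to the robot, and variables do not carry over. Pictures are saved under pics/ and viewed, at most 14 in all, crops included, and the job is handed in when it is done.

Besides the shell and the picture viewer there is one more tool, called after "Request:" by a JSON object that holds its "api" and its "payload". play_rows: Moves the arm, as the interface text tells. Its arguments: {"type":"object","properties":{"targets":{"type":"array","items":{"type":"object","properties":{"grip":{"type":"number"},"linear":{"type":"array","items":{"type":"number"}},"delta_rot":{"type":"array","items":{"type":"number"}}}}},"force":{"type":"number"}},"required":["targets"]}

```bash
mkdir -p pics; ls; cat > h.py <<'E'
import numpy as np, cv2
from workcell import bot
def cloud(p):
    """world points (H,W,3), nan where no range"""
    H,W=p["range_z"].shape
    f=H/2/np.tan(np.radians(p["fov_y"])/2)
    K=np.array([[f,0,p["cx"]],[0,f,p["cy"]],[0,0,1]])
    u,v=np.meshgrid(np.arange(W),np.arange(H))
    n=cv2.undistortPoints(np.stack([u,v],-1).reshape(-1,1,2).astype(float),K,np.array(p["dist_coeffs"],float)).reshape(H,W,2)
    z=np.where(p["range_z"]>0,p["range_z"],np.nan)
    c=np.stack([n[...,0]*z,-n[...,1]*z,-z,np.ones_like(z)],-1)
    return (c@np.linalg.inv(np.array(p["world_to_cam"])).T)[...,:3]
def save(p,name,box=None,s=1):
    im=p["color"][...,::-1]
    if box: im=im[box[1]:box[3],box[0]:box[2]]
    cv2.imwrite("pics/"+name,cv2.resize(im,None,fx=s,fy=s))
E
python3 - <<'E'
from h import *
o=bot.get_obs(); print(o["time"],o["ee_pos"],o["tcp_rot"],bot.hold_point_z)
for cam in ("top","scene"):
    p=bot.camera(cam); save(p,cam+"0.png"); X=cloud(p)
    print(cam)
    for n in "organizer deodorant polish hedgehog tray coaster hair_pick cream_jar perfume".split():
        t=bot.trace(p,n)
        if not t: print(n,None); continue
        t=t[0]; P=X[t["pixels"]]; P=P[~np.isnan(P[:,0])]
        print(n,round(t["conf"],2),[int(b) for b in t["box"]],"lo",np.percentile(P,2,0).round(3),"hi",np.percentile(P,98,0).round(3),"med",np.median(P,0).round(3))
E
```

```text
pics
0.0 [ 0.13058274 -0.53402344  0.23056207] [-1.79920976e+02 -1.76973610e-03  1.37369662e+01] 0.0187
top
organizer 0.64 [231, 196, 304, 270] lo [ 0.479 -0.034  0.001] hi [0.657 0.146 0.057] med [0.572 0.057 0.006]
deodorant 0.75 [251, 235, 274, 249] lo [0.535 0.037 0.039] hi [0.564 0.081 0.093] med [0.549 0.059 0.09 ]
polish 0.59 [261, 253, 272, 265] lo [0.489 0.042 0.041] hi [0.514 0.065 0.083] med [0.502 0.052 0.049]
hedgehog 0.49 [256, 217, 275, 233] lo [0.577 0.034 0.004] hi [0.617 0.078 0.069] med [0.596 0.054 0.049]
tray 0.67 [391, 227, 444, 295] lo [ 0.417 -0.399  0.001] hi [ 0.583 -0.275  0.013] med [ 0.499 -0.337  0.005]
coaster 0.95 [135, 252, 178, 290] lo [0.428 0.299 0.004] hi [0.513 0.39  0.013] med [0.471 0.343 0.009]
hair_pick 0.8 [385, 152, 419, 213] lo [ 0.622 -0.328 -0.001] hi [ 0.779 -0.272  0.013] med [ 0.682 -0.307  0.008]
cream_jar 0.97 [301, 144, 322, 165] lo [ 0.755 -0.089  0.01 ] hi [ 0.802 -0.04   0.049] med [ 0.776 -0.063  0.045]
perfume 0.73 [163, 170, 189, 187] lo [ 0.692  0.267 -0.001] hi [0.737 0.317 0.105] med [0.709 0.283 0.07 ]
scene
organizer 0.9
[... 246 characters left out ...]
038 0.006] hi [0.517 0.063 0.08 ] med [0.509 0.047 0.041]
hedgehog 0.75 [274, 197, 290, 222] lo [0.586 0.035 0.018] hi [0.618 0.076 0.066] med [0.607 0.048 0.046]
tray 0.89 [68, 249, 147, 328] lo [ 0.415 -0.401  0.001] hi [ 0.59  -0.277  0.011] med [ 0.508 -0.341  0.004]
coaster 0.68 [305, 145, 335, 166] lo [0.425 0.296 0.002] hi [0.519 0.388 0.011] med [0.475 0.339 0.009]
hair_pick 0.16 [259, 175, 277, 209] lo [0.468 0.036 0.002] hi [0.566 0.111 0.091] med [0.559 0.051 0.069]
cream_jar 0.96 [290, 266, 319, 300] lo [ 0.759 -0.093  0.003] hi [ 0.807 -0.045  0.048] med [ 0.789 -0.076  0.041]
perfume 0.57 [368, 164, 393, 202] lo [0.694 0.265 0.003] hi [0.734 0.31  0.103] med [0.72  0.282 0.053]
```

```bash
python3 - <<'E'
from h import *
p=bot.camera("top"); save(p,"top1.png",(120,130,460,310),2.3)
X=cloud(p); g=p["color"].astype(int)
# organizer base rectangle fit
for n in ("organizer","tray"):
    m=bot.trace(p,n)[0]["pixels"]; P=X[m]; P=P[~np.isnan(P[:,0])]
    if n=="organizer": P=P[(P[:,2]<0.06)&(P[:,2]>0.002)]
    print(n,cv2.minAreaRect((P[:,:2]*1000).astype(np.float32)))
P=X[bot.trace(p,"coaster")[0]["pixels"]]; P=P[~np.isnan(P[:,0])]
print(cv2.minEnclosingCircle((P[:,:2]*1000).astype(np.float32)),P.mean(0))
P=X[bot.trace(p,"deodorant")[0]["pixels"]]; P=P[P[:,2]>.08]
print(cv2.minAreaRect((P[:,:2]*1000).astype(np.float32)),P.mean(0))
E
```

```text
organizer ((570.88916015625, 56.68561935424805), (191.03636169433594, 187.23016357421875), 88.8303451538086)
tray ((498.9879150390625, -338.71484375), (116.60797119140625, 172.0498504638672), 75.27706146240234)
((469.58135986328125, 346.27593994140625), 52.85634231567383) [0.47158289 0.34429439 0.00868679]
((549.451416015625, 58.93916320800781), (43.627323150634766, 28.75937271118164), 89.32869720458984) [0.54937775 0.05893396 0.08984683]
```

View pics/top1.png

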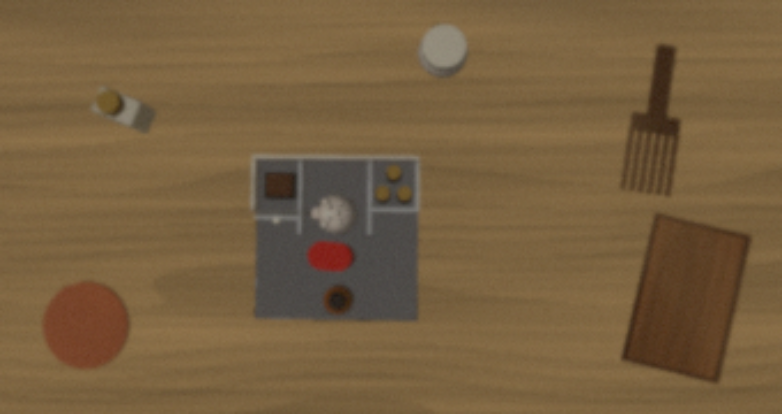

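Request:
{"api": "play_rows", "payload": {"targets": [{"grip": 0,"linear": [34,59,10],"delta_rot": [0,0,-0.24]},{"grip": 0,"linear": [34,59,10],"delta_rot": [0,0,-0.24]},{"grip": 0,"linear": [34,59,10],"delta_rot": [0,0,-0.24]},{"grip": 0,"linear": [34,59,10],"delta_rot": [0,0,-0.24]},{"grip": 0,"linear": [34,59,10],"delta_rot": [0,0,-0.24]},{"grip": 0,"linear": [34,59,10],"delta_rot": [0,0,-0.24]},{"grip": 0,"linear": [34,59,10],"delta_rot": [0,0,-0.24]},{"grip": 0,"linear": [34,59,10],"delta_rot": [0,0,-0.24]},{"grip": 0,"linear": [34,59,10],"delta_rot": [0,0,-0.24]},{"grip": 0,"linear": [34,59,10],"delta_rot": [0,0,-0.24]}]}}

```text
time: 2.25
ee_pos: [0.3781, -0.1036, 0.3046]
tcp_rot: [180.0, -0.1, -0.0]
wrist_force: [0.2, -0.6, 0.1]
opening: 0.0856
grasp_force: 0.0
```

Request:
{"api": "play_rows", "payload": {"targets": [{"grip": 0,"linear": [8,15.9,2.6]},{"grip": 0,"linear": [8,15.9,2.6]},{"grip": 0,"linear": [8,15.9,2.6]},{"grip": 0,"linear": [8,15.9,2.6]},{"grip": 0,"linear": [8,15.9,2.6]},{"grip": 0,"linear": [8,15.9,2.6]}]}}

```text
validation failed for argument at $.ta...
```

```bash
cat >> h.py <<'E'
def meas(p,names):
    X=cloud(p)
    for n in names:
        t=bot.trace(p,n)
        if not t: print(n,None); continue
        t=t[0]; P=X[t["pixels"]]; P=P[~np.isnan(P[:,0])]; x=P[:,2]
        top=P[x>np.percentile(x,97)-.006]
        r=cv2.minAreaRect((top[:,:2]*1000).astype(np.float32)); c=cv2.minEnclosingCircle((top[:,:2]*1000).astype(np.float32))
        print(n,round(t["conf"],2),[int(b) for b in t["box"]],"zlo/hi",np.percentile(x,[2,97]).round(3),"toprect",np.round(r[0],1),np.round(r[1],1),round(r[2],1),"circ",np.round(c[0],1),round(c[1],1),"topmean",top.mean(0).round(4))
        k=bot.pinpoint(p,n)
        if k: print("   pin",np.round(k[0]["pixel"],1),round(k[0]["conf"],2))
E
python3 - <<'E'
from h import *
o=bot.get_obs(); print(o["time"],o["ee_pos"],o["tcp_rot"])
p=bot.camera("wrist"); save(p,"w1.png")
print(np.linalg.inv(p["world_to_cam"]).round(3))
meas(p,["organizer","deodorant","polish","hedgehog"])
E
```

```text
2.25 [ 0.37812898 -0.10364685  0.30459531] [ 1.79978426e+02 -6.99416970e-02 -1.25178200e-02]
[[-0.001  0.96   0.28   0.449]
 [-1.    -0.002  0.001 -0.103]
 [ 0.001 -0.28   0.96   0.449]
 [ 0.     0.     0.     1.   ]]
organizer 0.61 [73, 0, 225, 100] zlo/hi [0.004 0.008] toprect [532.5  58.8] [186.7 110.4] 88.6 circ [532.3  58.7] 106.3 topmean [0.5285 0.0504 0.0068]
   pin [146.7  17.6] 0.63
deodorant 0.55 [91, 0, 167, 45] zlo/hi [0.008 0.092] toprect [547.8  60. ] [47.3 27.5] 88.7 circ [549.1  60.1] 23.7 topmean [0.5483 0.059  0.0902]
   pin [146.5  33.1] 0.59
polish 0.71 [123, 54, 167, 87] zlo/hi [0.01  0.081] toprect [501.5  53.8] [15.1 14.8] 39.4 circ [501.6  54.4] 8.1 topmean [0.5011 0.0532 0.0798]
   pin [154.8  73.2] 0.71
hedgehog 0.53 [133, 2, 162, 11] zlo/hi [0.008 0.041] toprect [575.3  52.7] [ 2.6 16.5] 4.2 circ [576.5  52.8] 8.3 topmean [0.5754 0.0529 0.0384]
```

View pics/w1.png

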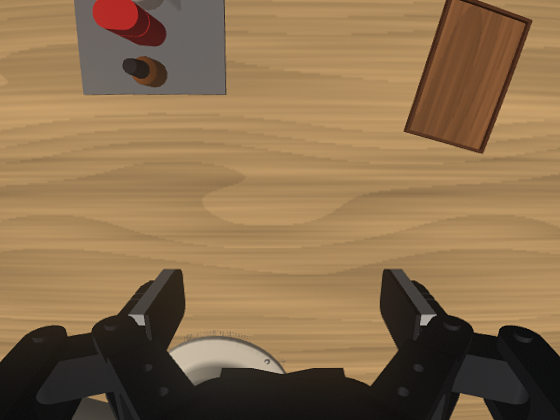

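Request:
{"api": "play_rows", "payload": {"targets": [{"grip": 0,"linear": [7,16,2.5],"delta_rot": [0,0,0]},{"grip": 0,"linear": [7,16,2.5],"delta_rot": [0,0,0]},{"grip": 0,"linear": [7,16,2.5],"delta_rot": [0,0,0]},{"grip": 0,"linear": [7,16,2.5],"delta_rot": [0,0,0]},{"grip": 0,"linear": [7,16,2.5],"delta_rot": [0,0,0]},{"grip": 0,"linear": [7,16,2.5],"delta_rot": [0,0,0]}]}}

```text
time: 3.3
ee_pos: [0.4485, 0.0225, 0.3287]
tcp_rot: [-178.7, 0.1, 2.1]
wrist_force: [0.6, 0.0, 0.4]
opening: 0.0858
grasp_force: 0.0
```

```bash

python3 - <<'E'
from h import *
o=bot.get_obs(); print(o["time"],o["ee_pos"],o["tcp_rot"])
p=bot.camera("wrist"); save(p,"w2.png")
meas(p,["organizer","deodorant","polish","hedgehog"])
X=cloud(p)
# polish body, hedgehog body
P=X[bot.trace(p,"polish")[0]["pixels"]]; P=P[(P[:,2]>.036)&(P[:,2]<.046)]
print("polish shoulder",cv2.minEnclosingCircle((P[:,:2]*1000).astype(np.float32)))
P=X[bot.trace(p,"hedgehog")[0]["pixels"]]; P=P[(P[:,2]>.02)]
print("hog",P.min(0),P.max(0))
# base edges of organizer: grey low saturation pts at z~5mm
hsv=cv2.cvtColor(p["color"],cv2.COLOR_RGB2HSV)
m=(hsv[...,1]<40)&(abs(X[...,2]-.006)<.006)&(X[...,0]>.44); m=cv2.morphologyEx(m.astype(np.uint8),cv2.MORPH_OPEN,np.ones((3,3)))>0
print("base",cv2.minAreaRect((X[m][:,:2]*1000).astype(np.float32)),m.sum())
E
```

```text
3.3 [0.44853224 0.0225152  0.32866946] [-1.78700868e+02  6.72598401e-02  2.11207883e+00]
organizer 0.9 [185, 0, 348, 150] zlo/hi [0.005 0.053] toprect [609.5  56.4] [ 75.7 185.3] 1.6 circ [622.4  56.3] 94.9 topmean [0.6143 0.036  0.0532]
   pin [264.3  77.1] 0.78
deodorant 0.67 [233, 71, 279, 99] zlo/hi [0.025 0.092] toprect [549.1  60. ] [46.1 29.2] 83.5 circ [550.4  59.8] 23.0 topmean [0.5492 0.0597 0.0903]
   pin [261.   90.5] 0.61
polish 0.86 [255, 116, 276, 140] zlo/hi [0.04  0.081] toprect [501.9  53.9] [14.6 14.8] 1.0 circ [502.   54.1] 8.0 topmean [0.5021 0.054  0.0801]
   pin [266.  127.7] 0.65
hedgehog 0.78 [238, 32, 282, 72] zlo/hi [0.012 0.068] toprect [595.6  52.3] [23.7 23.7] 1.4 circ [596.3  53.2] 13.2 topmean [0.596  0.0531 0.0674]
   pin [265.5  56.8] 0.89
polish shoulder ((502.1927795410156, 54.05132293701172), 15.479232788085938)
hog [0.57387528 0.03331519 0.02021174] [0.61536297 0.08754631 0.07077197]
base ((567.4908447265625, 57.58987045288086), (183.0080108642578, 178.314453125), 88.8542709350586) 13427
```

View pics/w2.png

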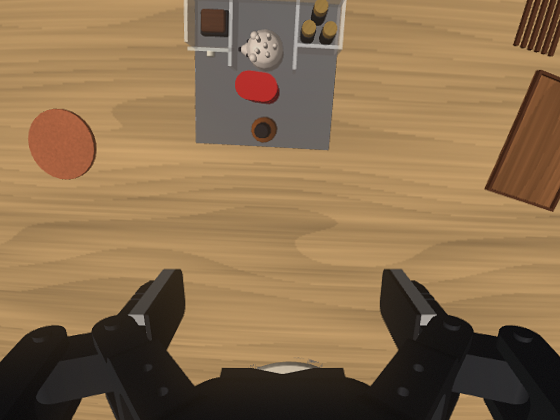

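Request:
{"api": "play_rows", "payload": {"targets": [{"grip": 0,"linear": [0,0,0],"delta_rot": [0,0,0]},{"grip": 0,"linear": [0,0,0],"delta_rot": [0,0,0]},{"grip": 0,"linear": [0,0,0],"delta_rot": [0,0,0]}]}}

```text
time: 4.15
ee_pos: [0.4488, 0.0236, 0.3289]
tcp_rot: [-178.7, 0.0, 2.2]
wrist_force: [0.2, 0.2, -0.1]
opening: 0.0854
grasp_force: 0.0
```

```bash

python3 - <<'E'
from h import *
o=bot.get_obs(); print(o["time"],o["ee_pos"],o["tcp_rot"],o["q"])
p=bot.camera("wrist"); X=cloud(p)
meas(p,["deodorant","polish","hedgehog","organizer","tray","coaster"])
P=X[bot.trace(p,"polish")[0]["pixels"]]; P=P[(P[:,2]>.036)&(P[:,2]<.046)]
print("polish shoulder",cv2.minEnclosingCircle((P[:,:2]*1000).astype(np.float32)))
P=X[bot.trace(p,"deodorant")[0]["pixels"]]; P=P[P[:,2]>.083][:,:2]
w,v=np.linalg.eigh(np.cov(P.T)); print("deo pca",np.degrees(np.arctan2(v[1,1],v[0,1])))
E
```

```text
4.15 [0.44878011 0.02362616 0.32890451] [-1.78674927e+02  2.90988599e-02  2.22944114e+00] [  2.17330392  -5.24561349  10.99905131 106.27506216   1.32504344
 179.94384777]
deodorant 0.65 [235, 69, 279, 102] zlo/hi [0.013 0.092] toprect [549.4  60.1] [46.2 29.7] 84.4 circ [549.2  60.1] 23.2 topmean [0.5495 0.0597 0.0904]
   pin [260.7  91.5] 0.71
polish 0.76 [253, 113, 279, 143] zlo/hi [0.007 0.081] toprect [502.3  54. ] [14.6 14.9] 2.4 circ [502.   54.2] 8.1 topmean [0.5022 0.0542 0.0802]
hedgehog 0.71 [237, 31, 282, 75] zlo/hi [0.007 0.068] toprect [596.3  51.9] [24.2 24.3] 87.3 circ [596.3  53.1] 13.4 topmean [0.5962 0.0531 0.0673]
   pin [268.1  56.6] 0.83
organizer 0.56 [182, 0, 350, 154] zlo/hi [0.005 0.053] toprect [591.7  55.5] [110.9 185.4] 1.5 circ [626.5  56.4] 94.7 topmean [0.6145 0.0361 0.0533]
   pin [266.9  74.6] 0.89
tray 0.79 [484, 71, 560, 211] zlo/hi [0.003 0.012] toprect [ 499.8 -335.4] [112.4 170.9] 76.0 circ [ 499.2 -336. ] 100.9 topmean [ 0.4925 -0.3151  0.0081]
   pin [539.9 144.2] 0.89
coaster 0.95 [30, 108, 98, 179] zlo/hi [0.005 0.011] toprect [471.8 345.9] [ 97.4 101.1] 0.6 circ [472.  345.6] 50.9 topmean [0.473  0.3439 0.0091]
   pin [ 64.2 147.9] 0.58
polish shoulder ((501.947021484375, 54.31378936767578), 15.823896408081055)
deo pca 84.19065322103927
```

```bash
cat >> h.py <<'E'
from scipy.spatial.transform import Rotation as Ro
def plan(xyz,yaw,cur=None):
    """shift (cm) and rotvec from the measured pose to TCP xyz, pointing down at yaw (deg)"""
    o=bot.get_obs(); p,r=o["ee_pos"],Ro.from_euler("xyz",o["tcp_rot"],degrees=True)
    print("t",o["time"],"q",np.round(o["q"],1)); print("linear cm",np.round((np.array(xyz)-p)*100,2),"rot",np.round((Ro.from_euler("xyz",[180,0,yaw],degrees=True)*r.inv()).as_rotvec(),4))
E
python3 - <<'E'
from h import *
plan([.502,.054,.25],87)
E
```

```text
t 4.9 q [  2.2  -5.2  11.  106.3   1.3 179.9]
linear cm [ 5.32  3.04 -7.89] rot [-0.0177 -0.0182  1.4796]
```

Request:
{"api": "play_rows", "payload": {"targets": [{"grip": 0,"linear": [0,0,0],"delta_rot": [-0.0177,-0.0182,1.48]},{"grip": 0,"linear": [5.3,3,-7.9],"delta_rot": [-0.0177,-0.0182,1.48]},{"grip": 0,"linear": [5.3,3,-7.9],"delta_rot": [-0.0177,-0.0182,1.48]},{"grip": 0,"linear": [5.3,3,-7.9],"delta_rot": [-0.0177,-0.0182,1.48]},{"grip": 0,"linear": [5.3,3,-7.9],"delta_rot": [-0.0177,-0.0182,1.48]},{"grip": 0,"linear": [5.3,3,-7.9],"delta_rot": [-0.0177,-0.0182,1.48]},{"grip": 0,"linear": [5.3,3,-7.9],"delta_rot": [-0.0177,-0.0182,1.48]},{"grip": 0,"linear": [5.3,3,-7.9],"delta_rot": [-0.0177,-0.0182,1.48]},{"grip": 0,"linear": [5.3,3,-7.9],"delta_rot": [-0.0177,-0.0182,1.48]},{"grip": 0,"linear": [5.3,3,-7.9],"delta_rot": [-0.0177,-0.0182,1.48]}]}}

```text
time: 5.9
ee_pos: [0.5018, 0.0536, 0.2499]
tcp_rot: [-180.0, 0.0, 87.4]
wrist_force: [0.4, 0.0, -0.1]
opening: 0.0855
grasp_force: 0.0
```

```bash
python3 - <<'E'
from h import *
o=bot.get_obs(); print(o["ee_pos"],o["tcp_rot"]); plan([.502,.054,.22],174.2)
E
```

```text
[0.50175593 0.05360139 0.24987763] [-1.79994198e+02  1.39334738e-03  8.73742709e+01]
t 5.9 q [ 6.1 -0.8  6.2 97.  -0.  98.7]
linear cm [ 0.02  0.04 -2.99] rot [ 1.0000e-04 -1.0000e-04  1.5154e+00]
```

Request:
{"api": "play_rows", "payload": {"targets": [{"grip": 0,"linear": [0,0,-3],"delta_rot": [0,0,1.515]},{"grip": 0,"linear": [0,0,-3],"delta_rot": [0,0,1.515]},{"grip": 0,"linear": [0,0,-3],"delta_rot": [0,0,1.515]},{"grip": 0,"linear": [0,0,-3],"delta_rot": [0,0,1.515]},{"grip": 0,"linear": [0,0,-3],"delta_rot": [0,0,1.515]},{"grip": 0,"linear": [0,0,-3],"delta_rot": [0,0,1.515]},{"grip": 0,"linear": [0,0,-3],"delta_rot": [0,0,1.515]},{"grip": 0,"linear": [0,0,-3],"delta_rot": [0,0,1.515]},{"grip": 0,"linear": [0,0,-3],"delta_rot": [0,0,1.515]},{"grip": 0,"linear": [0,0,-3],"delta_rot": [0,0,1.515]}]}}

```text
time: 6.9
ee_pos: [0.5018, 0.0536, 0.2199]
tcp_rot: [-180.0, -0.0, 173.3]
wrist_force: [0.8, 0.2, -0.1]
opening: 0.0853
grasp_force: 0.0
```

Request:
{"api": "play_rows", "payload": {"targets": [{"grip": 0,"linear": [0,0,0],"delta_rot": [0,0,0]},{"grip": 0,"linear": [0,0,0],"delta_rot": [0,0,0]}]}}

```text
time: 7.1
ee_pos: [0.5018, 0.0536, 0.2199]
tcp_rot: [-180.0, -0.0, 172.7]
wrist_force: [-1.2, -0.7, -0.5]
opening: 0.0854
grasp_force: 0.0
```

```bash
python3 - <<'E'
from h import *
plan([.502,.0542,.10],174.2)
o=bot.get_obs(); print(o["ee_pos"],o["tcp_rot"])
p=bot.camera("wrist"); X=cloud(p); save(p,"w3.png")
meas(p,["deodorant","polish","hedgehog"])
P=X[bot.trace(p,"polish")[0]["pixels"]]; P=P[(P[:,2]>.036)&(P[:,2]<.046)]
print("polish shoulder",cv2.minEnclosingCircle((P[:,:2]*1000).astype(np.float32)))
P=X[bot.trace(p,"deodorant")[0]["pixels"]]; P=P[P[:,2]>.083][:,:2]
w,v=np.linalg.eigh(np.cov(P.T)); print("deo pca",np.degrees(np.arctan2(v[1,1],v[0,1])))
E
```

```text
t 7.1 q [ 6.1 -1.5  2.2 93.7  0.  13.4]
linear cm [  0.02   0.06 -11.99] rot [ 0.     -0.0001  0.026 ]
[0.50176131 0.05355826 0.21991364] [-1.79998665e+02 -5.67338826e-03  1.72709667e+02]
deodorant 0.94 [269, 211, 322, 268] zlo/hi [0.01  0.092] toprect [549.   60.3] [45.1 30.4] 86.9 circ [550.5  60.3] 22.7 topmean [0.5485 0.0605 0.0904]
   pin [293.8 222.9] 0.93
polish 0.66 [268, 168, 302, 207] zlo/hi [0.013 0.081] toprect [500.9  55.2] [15.3 15.4] 55.7 circ [501.1  55.3] 8.1 topmean [0.5006 0.0553 0.0801]
   pin [285.6 183.6] 0.62
hedgehog 0.6 [274, 268, 322, 302] zlo/hi [0.03  0.068] toprect [595.4  54.6] [22.7 23.8] 51.0 circ [594.3  53.4] 13.0 topmean [0.5945 0.0534 0.0667]
   pin [295.5 262.4] 0.58
polish shoulder ((500.91204833984375, 54.952144622802734), 15.853630065917969)
deo pca 84.21722925249628
```

View pics/w3.png

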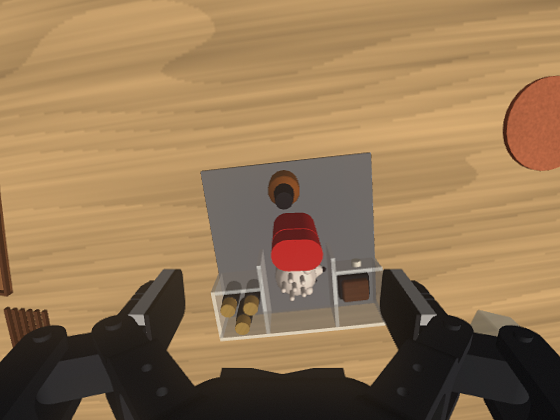

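Request:
{"api": "play_rows", "payload": {"targets": [{"grip": 0,"linear": [2.5,0.3,-3],"delta_rot": [0,0,0.022]},{"grip": 0,"linear": [4.7,0.65,-6],"delta_rot": [0,0,0.022]},{"grip": 0,"linear": [4.7,0.65,-8],"delta_rot": [0,0,0.022]},{"grip": 0,"linear": [4.7,0.65,-8.5],"delta_rot": [0,0,0.022]},{"grip": 0,"linear": [4.7,0.65,-9],"delta_rot": [0,0,0.022]}]}}

```text
time: 8.05
ee_pos: [0.5486, 0.0601, 0.1301]
tcp_rot: [-180.0, -0.0, 174.2]
wrist_force: [0.0, 0.4, -0.3]
opening: 0.0858
grasp_force: 0.0
```

```bash
python3 - <<'E'
from h import *
plan([.549,.0602,.028],174.2)
p=bot.camera("wrist"); X=cloud(p); save(p,"w4.png")
meas(p,["deodorant","polish","hedgehog"])
P=X[bot.trace(p,"deodorant")[0]["pixels"]]; P=P[P[:,2]>.083][:,:2]
w,v=np.linalg.eigh(np.cov(P.T)); print("deo pca",np.degrees(np.arctan2(v[1,1],v[0,1])))
plan([.549,.0602,.028],174.2)
E
```

```text
t 8.05 q [ 6.2  4.4 -1.7 83.9  0.  12. ]
linear cm [ 4.000e-02  1.000e-02 -1.021e+01] rot [ 0.     -0.0003 -0.0003]
deodorant 0.98 [246, 189, 323, 268] zlo/hi [0.011 0.091] toprect [549.3  60.5] [45.9 30.6] 85.1 circ [549.6  60.5] 23.0 topmean [0.5486 0.0607 0.0903]
   pin [282.9 203.3] 0.77
polish 0.89 [248, 127, 292, 177] zlo/hi [0.032 0.081] toprect [501.2  55.4] [15.8 15.7] 3.7 circ [501.1  55.3] 8.1 topmean [0.5009 0.0553 0.0803]
   pin [269.7 148.4] 0.94
hedgehog 0.85 [255, 263, 323, 313] zlo/hi [0.027 0.069] toprect [582.6  57.8] [25.3 51.7] 71.8 circ [584.3  62.8] 26.9 topmean [0.5924 0.0547 0.069 ]
   pin [282.8 260.7] 0.85
deo pca 84.10263850856332
t 8.45 q [ 6.2  4.4 -1.7 83.9  0.  12. ]
linear cm [-0.000e+00  1.000e-02 -1.028e+01] rot [-0.0002  0.0013 -0.0005]
```

View pics/w4.png

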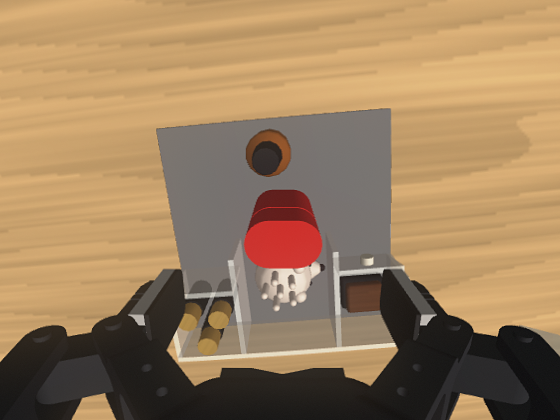

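Request:
{"api": "play_rows", "payload": {"force": 25, "targets": [{"grip": 0,"linear": [0,0,-3],"delta_rot": [0,0,0]},{"grip": 0,"linear": [0,0,-6],"delta_rot": [0,0,0]},{"grip": 0,"linear": [0,0,-8.5],"delta_rot": [0,0,0]},{"grip": 0,"linear": [0,0,-10],"delta_rot": [0,0,0]},{"grip": 60,"linear": [0,0,-10.2],"delta_rot": [0,0,0]},{"grip": 90,"linear": [0,0,-10.2],"delta_rot": [0,0,0]},{"grip": 110,"linear": [0,0,-10.2],"delta_rot": [0,0,0]},{"grip": 140,"linear": [0,0,-10.2],"delta_rot": [0,0,0]},{"grip": 140,"linear": [0,0,-10.2],"delta_rot": [0,0,0]},{"grip": 140,"linear": [0,0,-10.2],"delta_rot": [0,0,0]}]}}

```text
time: 9.45
ee_pos: [0.5498, 0.0602, 0.0296]
tcp_rot: [180.0, 0.1, 174.2]
wrist_force: [0.7, 0.6, 7.4]
opening: 0.0452
grasp_force: 25.0
```

Request:
{"api": "play_rows", "payload": {"targets": [{"grip": 140,"linear": [0,0,2],"delta_rot": [0,0,0]},{"grip": 140,"linear": [0,0,5],"delta_rot": [0,0,0]},{"grip": 140,"linear": [0,0,8],"delta_rot": [0,0,0]},{"grip": 140,"linear": [0,-2,10],"delta_rot": [0,0,0]},{"grip": 140,"linear": [-0.4,-6,10],"delta_rot": [0,0,0]},{"grip": 140,"linear": [-0.6,-10.5,10],"delta_rot": [0,0,0]},{"grip": 140,"linear": [-0.8,-15,10],"delta_rot": [0,0,0]},{"grip": 140,"linear": [-1,-19.5,10],"delta_rot": [0,0,0]},{"grip": 140,"linear": [-1.2,-24,10],"delta_rot": [0,0,0]},{"grip": 140,"linear": [-1.3,-28,10],"delta_rot": [0,0,0]}]}}

```text
time: 10.45
ee_pos: [0.5355, -0.2221, 0.1285]
tcp_rot: [-180.0, 0.0, 174.2]
wrist_force: [0.8, 0.4, 0.2]
opening: 0.0453
grasp_force: 25.3
```

Request:
{"api": "play_rows", "payload": {"targets": [{"grip": 140,"linear": [-0.1,-4,0],"delta_rot": [0,0,0]},{"grip": 140,"linear": [-0.2,-8,0],"delta_rot": [0,0,0]},{"grip": 140,"linear": [-0.3,-11,0],"delta_rot": [0,0,0]},{"grip": 140,"linear": [-0.3,-12.7,0],"delta_rot": [0,0,0]},{"grip": 140,"linear": [-0.3,-12.7,0],"delta_rot": [0,0,0]},{"grip": 140,"linear": [-0.3,-12.7,-3],"delta_rot": [0,0,0]},{"grip": 140,"linear": [-0.3,-12.7,-5],"delta_rot": [0,0,0]}]}}

```text
time: 11.15
ee_pos: [0.533, -0.3458, 0.0771]
tcp_rot: [180.0, -0.0, 174.3]
wrist_force: [0.5, 0.4, -1.4]
opening: 0.0455
grasp_force: 25.3
```

```bash
python3 - <<'E'
from h import *
plan([.533,-.347,.030],174.2)
p=bot.camera("wrist"); save(p,"w5.png"); X=cloud(p)
meas(p,["tray","deodorant"])
plan([.533,-.347,.030],174.2)
E
```

```text
t 11.15 q [-33.   16.4   6.1  79.8   0.  -27.2]
linear cm [ 0.   -0.12 -4.71] rot [-0.0004  0.     -0.0012]
tray 0.85 [194, 21, 406, 274] zlo/hi [0.004 0.012] toprect [ 494.6 -334.7] [111.3 160.2] 75.8 circ [ 494.5 -335.1] 96.5 topmean [ 0.4735 -0.3316  0.0082]
   pin [288.7 176.1] 0.89
deodorant None
t 11.35 q [-33.   16.4   6.3  79.9   0.  -27.3]
linear cm [-0.   -0.11 -4.86] rot [-0.0003 -0.0001 -0.0015]
```

View pics/w5.png

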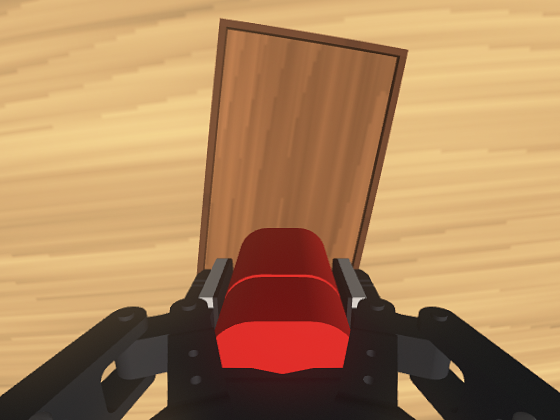

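Request:
{"api": "play_rows", "payload": {"targets": [{"grip": 140,"linear": [0,0,-2],"delta_rot": [0,0,0]},{"grip": 140,"linear": [0,0,-3.5],"delta_rot": [0,0,0]},{"grip": 140,"linear": [0,0,-4.4],"delta_rot": [0,0,0]},{"grip": 140,"linear": [0,0,-4.7],"delta_rot": [0,0,0]},{"grip": 140,"linear": [0,0,-4.9],"delta_rot": [0,0,0]},{"grip": 140,"linear": [0,0,-5],"delta_rot": [0,0,0]},{"grip": 140,"linear": [0,0,-5],"delta_rot": [0,0,0]}]}}

```text
time: 12.05
ee_pos: [0.5331, -0.3471, 0.0287]
tcp_rot: [-180.0, 0.1, 174.2]
wrist_force: [-0.4, 0.1, 0.1]
opening: 0.0454
grasp_force: 25.3
```

Request:
{"api": "play_rows", "payload": {"targets": [{"grip": 140,"linear": [0,0,-0.05],"delta_rot": [0,0,0]},{"grip": 140,"linear": [0,0,-0.1],"delta_rot": [0,0,0]},{"grip": 105,"linear": [0,0,-0.1],"delta_rot": [0,0,0]},{"grip": 80,"linear": [0,0,-0.1],"delta_rot": [0,0,0]},{"grip": 65,"linear": [0,0,-0.1],"delta_rot": [0,0,0]},{"grip": 60,"linear": [0,0,-0.1],"delta_rot": [0,0,0]},{"grip": 60,"linear": [0,0,2],"delta_rot": [0,0,0]},{"grip": 60,"linear": [0,0,6],"delta_rot": [0,0,0]},{"grip": 60,"linear": [0,0,11],"delta_rot": [0,0,0]}]}}

```text
time: 12.95
ee_pos: [0.5318, -0.3463, 0.137]
tcp_rot: [179.9, -0.2, 174.2]
wrist_force: [2.0, -0.4, 0.2]
opening: 0.0655
grasp_force: 0.0
```

```bash
python3 - <<'E'
from h import *
plan([.5013,.0550,.11],174.2)
p=bot.camera("wrist"); meas(p,["deodorant"])
E
```

```text
t 12.95 q [-33.1  16.1  12.4  86.5   0.  -27.3]
linear cm [-3.05 40.13 -2.7 ] rot [-0.0022 -0.0034 -0.0005]
deodorant 0.76 [244, 188, 320, 262] zlo/hi [0.009 0.09 ] toprect [ 533.1 -347. ] [45.5 30.8] 84.8 circ [ 533.9 -347. ] 22.9 topmean [ 0.5322 -0.3468  0.0893]
   pin [281.2 202.9] 0.61
```

Request:
{"api": "play_rows", "payload": {"targets": [{"grip": 60,"linear": [-0.2,2,0.5],"delta_rot": [0,0,0]},{"grip": 60,"linear": [-0.6,6,0.5],"delta_rot": [0,0,0]},{"grip": 60,"linear": [-1,10.9,0.5],"delta_rot": [0,0,0]},{"grip": 60,"linear": [-1.4,15.8,0.5],"delta_rot": [0,0,0]},{"grip": 60,"linear": [-1.8,20.7,0.5],"delta_rot": [0,0,0]},{"grip": 60,"linear": [-2.2,25.6,0.5],"delta_rot": [0,0,0]},{"grip": 60,"linear": [-2.6,30.5,0.5],"delta_rot": [0,0,0]},{"grip": 60,"linear": [-3,35.2,0.5],"delta_rot": [0,0,0]},{"grip": 60,"linear": [-3.2,38.5,0.5],"delta_rot": [0,0,0]},{"grip": 60,"linear": [-3.2,40.2,0.5],"delta_rot": [0,0,0]}]}}

```text
time: 14.1
ee_pos: [0.4999, 0.0576, 0.1419]
tcp_rot: [180.0, -0.1, 174.4]
wrist_force: [0.2, -0.1, -0.2]
opening: 0.0652
grasp_force: 0.0
```

Request:
{"api": "play_rows", "payload": {"targets": [{"grip": 60,"linear": [0,0,-1],"delta_rot": [0,0,0]},{"grip": 60,"linear": [0,0,-3],"delta_rot": [0,0,0]},{"grip": 60,"linear": [0,0,-4],"delta_rot": [0,0,0]},{"grip": 60,"linear": [0,0,-4],"delta_rot": [0,0,0]}]}}

```text
time: 14.5
ee_pos: [0.4996, 0.0542, 0.1005]
tcp_rot: [-179.9, -0.2, 174.2]
wrist_force: [-0.5, 0.1, 0.1]
opening: 0.065
grasp_force: 0.0
```

```bash
python3 - <<'E'
from h import *
p=bot.camera("wrist"); save(p,"w6.png"); meas(p,["polish","hedgehog"])
X=cloud(p)
P=X[bot.trace(p,"polish")[0]["pixels"]]; P=P[(P[:,2]>.036)&(P[:,2]<.046)]
print("polish shoulder",cv2.minEnclosingCircle((P[:,:2]*1000).astype(np.float32)))
plan([.5013,.0550,.010],174.2)
E
```

```text
polish 0.81 [261, 202, 308, 275] zlo/hi [0.012 0.081] toprect [501.   55.1] [16.1 15.6] 50.7 circ [501.2  55.2] 8.3 topmean [0.5002 0.0553 0.0799]
   pin [283.6 220.7] 0.59
hedgehog 0.88 [268, 306, 339, 374] zlo/hi [0.01 0.06] toprect [591.7  54.2] [23.6 15.4] 72.2 circ [594.2  53.4] 12.5 topmean [0.5887 0.054  0.0586]
   pin [294.2 328.9] 0.82
polish shoulder ((500.375244140625, 55.286434173583984), 15.710387229919434)
t 14.8 q [  6.2  -1.9 -11.1  80.8   0.   12. ]
linear cm [ 0.01  0.01 -9.37] rot [-0.0001  0.0011 -0.0002]
```

View pics/w6.png

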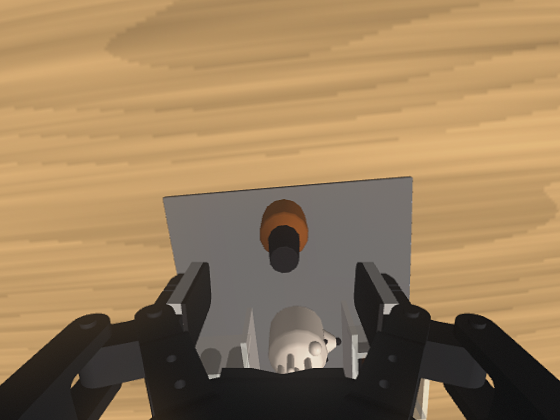

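Request:
{"api": "play_rows", "payload": {"force": 25, "targets": [{"grip": 60,"linear": [0,0,-3],"delta_rot": [0,0,0]},{"grip": 60,"linear": [0,0,-6],"delta_rot": [0,0,0]},{"grip": 60,"linear": [0,0,-8.2],"delta_rot": [0,0,0]},{"grip": 90,"linear": [0,0,-9.1],"delta_rot": [0,0,0]},{"grip": 120,"linear": [0,0,-9.2],"delta_rot": [0,0,0]},{"grip": 140,"linear": [0,0,-9.2],"delta_rot": [0,0,0]},{"grip": 155,"linear": [0,0,-9.2],"delta_rot": [0,0,0]},{"grip": 180,"linear": [0,0,-9.2],"delta_rot": [0,0,0]},{"grip": 180,"linear": [0,0,-9.2],"delta_rot": [0,0,0]},{"grip": 180,"linear": [0,0,-9.2],"delta_rot": [0,0,0]}]}}

```text
time: 15.8
ee_pos: [0.5017, 0.0552, 0.0125]
tcp_rot: [180.0, 0.1, 174.2]
wrist_force: [-0.6, -0.5, 6.0]
opening: 0.0308
grasp_force: 24.8
```

Request:
{"api": "play_rows", "payload": {"targets": [{"grip": 180,"linear": [0,0,0],"delta_rot": [0,0,0]},{"grip": 180,"linear": [0,0,0],"delta_rot": [0,0,0]}]}}

```text
time: 16.0
ee_pos: [0.5017, 0.0552, 0.0125]
tcp_rot: [180.0, 0.1, 174.2]
wrist_force: [-0.8, -0.9, 6.1]
opening: 0.0311
grasp_force: 24.8
```

Request:
{"api": "play_rows", "payload": {"targets": [{"grip": 180,"linear": [0,0,2],"delta_rot": [0,0,0]},{"grip": 180,"linear": [0,0,5],"delta_rot": [0,0,0]},{"grip": 180,"linear": [-0.3,-2,8],"delta_rot": [0,0,0]},{"grip": 180,"linear": [-0.8,-6,10],"delta_rot": [0,0,0]},{"grip": 180,"linear": [-1.2,-10.5,10],"delta_rot": [0,0,0]},{"grip": 180,"linear": [-1.6,-15,10],"delta_rot": [0,0,0]},{"grip": 180,"linear": [-2,-19.5,10],"delta_rot": [0,0,0]},{"grip": 180,"linear": [-2.4,-24,10],"delta_rot": [0,0,0]},{"grip": 180,"linear": [-2.8,-28.5,10],"delta_rot": [0,0,0]},{"grip": 180,"linear": [-3.2,-32.5,10],"delta_rot": [0,0,0]}]}}

```text
time: 17.0
ee_pos: [0.4684, -0.2722, 0.1116]
tcp_rot: [-180.0, 0.1, 174.2]
wrist_force: [1.2, 0.2, -0.1]
opening: 0.031
grasp_force: 25.1
```

Request:
{"api": "play_rows", "payload": {"targets": [{"grip": 180,"linear": [-0.2,-3,0],"delta_rot": [0,0,0]},{"grip": 180,"linear": [-0.4,-5,0],"delta_rot": [0,0,0]},{"grip": 180,"linear": [-0.4,-5.9,0],"delta_rot": [0,0,0]},{"grip": 180,"linear": [-0.4,-5.9,0],"delta_rot": [0,0,0]},{"grip": 180,"linear": [-0.4,-5.9,-3],"delta_rot": [0,0,0]},{"grip": 180,"linear": [-0.4,-5.9,-6],"delta_rot": [0,0,0]},{"grip": 180,"linear": [-0.4,-5.9,-8.5],"delta_rot": [0,0,0]},{"grip": 180,"linear": [-0.4,-5.9,-9.2],"delta_rot": [0,0,0]},{"grip": 180,"linear": [-0.4,-5.9,-9.5],"delta_rot": [0,0,0]},{"grip": 180,"linear": [-0.4,-5.9,-9.5],"delta_rot": [0,0,0]}]}}

```text
time: 18.0
ee_pos: [0.4654, -0.3287, 0.017]
tcp_rot: [-180.0, 0.1, 174.3]
wrist_force: [-0.4, 0.2, -0.2]
opening: 0.0312
grasp_force: 25.1
```

Request:
{"api": "play_rows", "payload": {"targets": [{"grip": 180,"linear": [0,0,-0.2],"delta_rot": [0,0,0]},{"grip": 180,"linear": [0,0,-0.35],"delta_rot": [0,0,0]},{"grip": 180,"linear": [0,0,-0.45],"delta_rot": [0,0,0]},{"grip": 180,"linear": [0,0,-0.52],"delta_rot": [0,0,0]},{"grip": 180,"linear": [0,0,-0.57],"delta_rot": [0,0,0]},{"grip": 180,"linear": [0,0,-0.57],"delta_rot": [0,0,0]}]}}

```text
time: 18.6
ee_pos: [0.465, -0.3291, 0.0115]
tcp_rot: [-180.0, 0.1, 174.2]
wrist_force: [-3.3, 2.5, 8.0]
opening: 0.0313
grasp_force: 25.9
```

Request:
{"api": "play_rows", "payload": {"targets": [{"grip": 155,"linear": [0,0,0],"delta_rot": [0,0,0]},{"grip": 140,"linear": [0,0,0],"delta_rot": [0,0,0]},{"grip": 115,"linear": [0,0,0],"delta_rot": [0,0,0]},{"grip": 100,"linear": [0,0,0],"delta_rot": [0,0,0]},{"grip": 100,"linear": [0,0,0.2],"delta_rot": [0,0,0]},{"grip": 100,"linear": [0,0,2],"delta_rot": [0,0,0]},{"grip": 100,"linear": [0,0,6],"delta_rot": [0,0,0]},{"grip": 100,"linear": [0,0,11],"delta_rot": [0,0,0]},{"grip": 60,"linear": [0,0,14],"delta_rot": [0,0,0]},{"grip": 30,"linear": [0,0,14],"delta_rot": [0,0,0]}]}}

```text
time: 19.6
ee_pos: [0.4664, -0.3301, 0.1557]
tcp_rot: [-179.8, 0.4, 174.2]
wrist_force: [-0.0, -0.2, 0.5]
opening: 0.0752
grasp_force: 0.0
```

```bash
python3 - <<'E'
from h import *
plan([.595,.0533,.16],90)
p=bot.camera("wrist"); save(p,"w7.png"); meas(p,["polish","deodorant"])
E
```

```text
t 19.6 q [-35.3   6.6   3.4  86.4  -0.  -29.5]
linear cm [12.86 38.34  0.43] rot [ 0.0083  0.0018 -1.4701]
polish 0.82 [266, 176, 303, 231] zlo/hi [0.01 0.08] toprect [ 464.2 -328.9] [15.4 15.6] 83.5 circ [ 464.5 -328.8] 8.2 topmean [ 0.4637 -0.3287  0.0791]
   pin [285.1 193.8] 0.7
deodorant 0.95 [236, 250, 300, 330] zlo/hi [0.009 0.09 ] toprect [ 532.6 -347.4] [45.3 30.7] 83.9 circ [ 531.6 -347.3] 22.9 topmean [ 0.5315 -0.347   0.0893]
   pin [270.1 265.8] 0.94
```

View pics/w7.png

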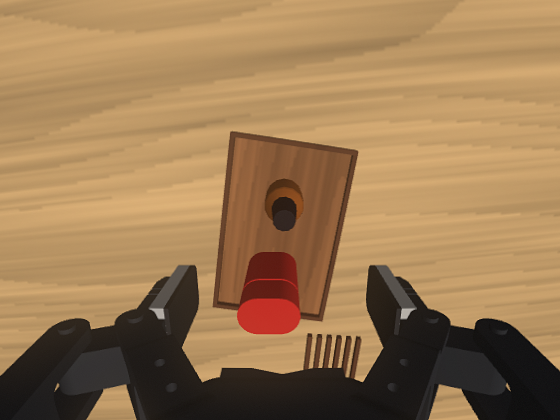

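Request:
{"api": "play_rows", "payload": {"targets": [{"grip": 0,"linear": [0.5,2,1],"delta_rot": [0,0,-0.1]},{"grip": 0,"linear": [2,6,1],"delta_rot": [0,0,-0.25]},{"grip": 0,"linear": [3.5,10.5,1],"delta_rot": [0,0,-0.4]},{"grip": 0,"linear": [5,15,1],"delta_rot": [0,0,-0.55]},{"grip": 0,"linear": [6.5,19.5,1],"delta_rot": [0,0,-0.7]},{"grip": 0,"linear": [8,24,1],"delta_rot": [0,0,-0.85]},{"grip": 0,"linear": [9.6,28.5,1],"delta_rot": [0,0,-1.0]},{"grip": 0,"linear": [11.2,33,1],"delta_rot": [0,0,-1.15]},{"grip": 0,"linear": [12.4,36.5,1],"delta_rot": [0,0,-1.3]},{"grip": 0,"linear": [13,38.2,1],"delta_rot": [0,0,-1.44]}]}}

```text
time: 20.85
ee_pos: [0.5949, 0.0566, 0.1584]
tcp_rot: [-179.9, -0.0, 95.6]
wrist_force: [-0.2, -1.1, -0.3]
opening: 0.0857
grasp_force: 0.0
```

Request:
{"api": "play_rows", "payload": {"targets": [{"grip": 0,"linear": [0,0,-1],"delta_rot": [0,0,-0.05]},{"grip": 0,"linear": [0,0,-2],"delta_rot": [0,0,-0.05]},{"grip": 0,"linear": [0,0,-2],"delta_rot": [0,0,-0.05]},{"grip": 0,"linear": [0,0,-2],"delta_rot": [0,0,-0.05]}]}}

```text
time: 21.25
ee_pos: [0.5943, 0.0525, 0.1396]
tcp_rot: [-179.9, -0.0, 92.9]
wrist_force: [-0.8, 1.1, 0.2]
opening: 0.086
grasp_force: 0.0
```

```bash
python3 - <<'E'
from h import *
p=bot.camera("wrist"); save(p,"w8.png"); meas(p,["hedgehog","organizer","coaster"])
X=cloud(p); P=X[bot.trace(p,"hedgehog")[0]["pixels"]]; P=P[(P[:,2]>.015)&(P[:,2]<.045)]
print(np.percentile(P,[1,99],axis=0).round(4))
o=bot.get_obs(); print(o["ee_pos"],o["tcp_rot"])
plan([.595,.0533,.008],88.8)
E
```

```text
hedgehog 0.6 [258, 166, 312, 245] zlo/hi [0.02  0.068] toprect [595.4  53.9] [23.4 24.6] 12.8 circ [596.3  54. ] 13.1 topmean [0.5962 0.0543 0.0672]
   pin [285.  200.4] 0.84
organizer 0.83 [141, 74, 392, 329] zlo/hi [0.005 0.052] toprect [601.9  57. ] [185.3 115.8] 88.9 circ [628.3  56.6] 97.0 topmean [0.6274 0.0515 0.0522]
   pin [250.5 193.1] 0.6
coaster None
[[0.5755 0.0368 0.0178]
 [0.6172 0.088  0.0449]]
[0.59491142 0.05286916 0.14063386] [ 1.79963994e+02 -5.43349075e-03  9.28979590e+01]
t 21.6 q [ 5.1 10.6  6.2 85.6  0.  92.2]
linear cm [ 1.000e-02  4.000e-02 -1.326e+01] rot [-0.0001  0.0006 -0.0715]
```

View pics/w8.png

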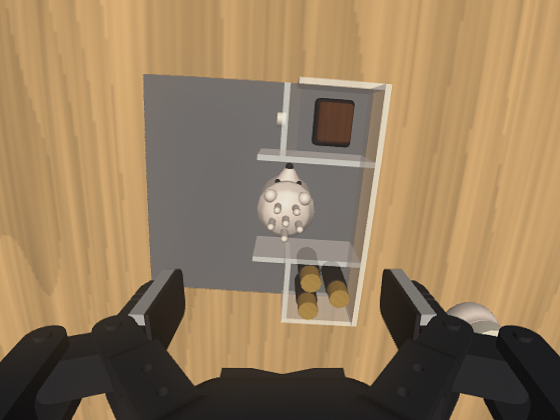

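Request:
{"api": "play_rows", "payload": {"force": 25, "targets": [{"grip": 68,"linear": [0.08,0.1,0],"delta_rot": [0,0,-0.07]},{"grip": 68,"linear": [0.08,0.1,-1],"delta_rot": [0,0,-0.07]},{"grip": 68,"linear": [0.08,0.1,-3],"delta_rot": [0,0,-0.07]},{"grip": 68,"linear": [0.08,0.1,-5],"delta_rot": [0,0,-0.07]},{"grip": 68,"linear": [0.08,0.1,-5],"delta_rot": [0,0,-0.07]}]}}

```text
time: 22.1
ee_pos: [0.5939, 0.0539, 0.0868]
tcp_rot: [-179.7, 0.0, 89.0]
wrist_force: [-0.5, 1.0, -0.6]
opening: 0.0627
grasp_force: 0.0
```

```bash
python3 - <<'E'
from h import *
plan([.5957,.054,.008],88.8)
p=bot.camera("wrist"); save(p,"w9.png",(140,120,430,420),2); meas(p,["hedgehog"])
E
```

```text
t 22.1 q [ 5.2 11.2  1.  80.1  0.  96.2]
linear cm [ 0.18  0.01 -7.88] rot [ 0.0004 -0.0049 -0.0033]
hedgehog 0.86 [253, 177, 320, 281] zlo/hi [0.02  0.068] toprect [596.4  55.4] [23.7 24.4] 51.9 circ [595.9  54. ] 13.3 topmean [0.5961 0.0547 0.067 ]
   pin [287.4 220.7] 0.77
```

View pics/w9.png

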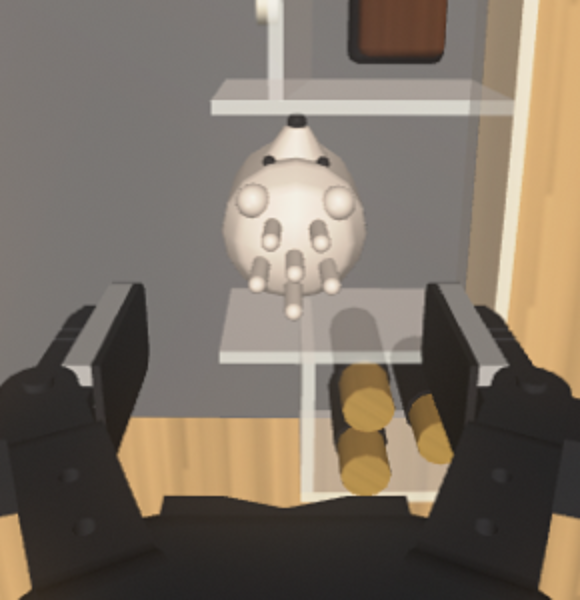

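Request:
{"api": "play_rows", "payload": {"force": 30, "targets": [{"grip": 68,"linear": [0,0,-2.5],"delta_rot": [0,0,0]},{"grip": 68,"linear": [0,0,-5],"delta_rot": [0,0,0]},{"grip": 68,"linear": [0,0,-7.2],"delta_rot": [0,0,0]},{"grip": 68,"linear": [0,0,-8.1],"delta_rot": [0,0,0]},{"grip": 75,"linear": [0,0,-8.2],"delta_rot": [0,0,0]},{"grip": 90,"linear": [0,0,-8.2],"delta_rot": [0,0,0]},{"grip": 105,"linear": [0,0,-8.2],"delta_rot": [0,0,0]},{"grip": 120,"linear": [0,0,-8.2],"delta_rot": [0,0,0]},{"grip": 145,"linear": [0,0,-8.2],"delta_rot": [0,0,0]},{"grip": 145,"linear": [0,0,-8.2],"delta_rot": [0,0,0]}]}}

```text
time: 23.25
ee_pos: [0.5963, 0.0541, 0.0096]
tcp_rot: [179.9, -0.0, 88.9]
wrist_force: [-1.4, -1.3, 6.7]
opening: 0.0433
grasp_force: 30.4
```

Request:
{"api": "play_rows", "payload": {"targets": [{"grip": 145,"linear": [0,0,0],"delta_rot": [0,0,0]},{"grip": 145,"linear": [0,0,0],"delta_rot": [0,0,0]}]}}

```text
time: 23.45
ee_pos: [0.5963, 0.0541, 0.0096]
tcp_rot: [179.9, -0.0, 88.9]
wrist_force: [0.4, 0.1, 6.0]
opening: 0.0433
grasp_force: 30.4
```

Request:
{"api": "play_rows", "payload": {"targets": [{"grip": 145,"linear": [0,0,1],"delta_rot": [0,0,0]},{"grip": 145,"linear": [0,0,3],"delta_rot": [0,0,0]},{"grip": 145,"linear": [0,0,6],"delta_rot": [0,0,0]},{"grip": 145,"linear": [0,0,9],"delta_rot": [0,0,0]},{"grip": 145,"linear": [-1,2,11],"delta_rot": [0,0,0]},{"grip": 145,"linear": [-2.5,6,12],"delta_rot": [0,0,0]},{"grip": 145,"linear": [-4,10,12],"delta_rot": [0,0,0]},{"grip": 145,"linear": [-5.5,14,12],"delta_rot": [0,0,0]},{"grip": 145,"linear": [-7.5,18,12],"delta_rot": [0,0,0]},{"grip": 145,"linear": [-9.5,22,12],"delta_rot": [0,0,0]}]}}

```text
time: 24.45
ee_pos: [0.4996, 0.2755, 0.1289]
tcp_rot: [180.0, -0.0, 88.9]
wrist_force: [1.0, -0.1, -0.9]
opening: 0.0433
grasp_force: 30.9
```

Request:
{"api": "play_rows", "payload": {"targets": [{"grip": 145,"linear": [-1.2,3,0],"delta_rot": [0,0,0]},{"grip": 145,"linear": [-2.2,5.3,0],"delta_rot": [0,0,0]},{"grip": 145,"linear": [-2.9,7.1,0],"delta_rot": [0,0,0]},{"grip": 145,"linear": [-2.9,7.1,0],"delta_rot": [0,0,0]},{"grip": 145,"linear": [-2.9,7.1,-2],"delta_rot": [0,0,0]},{"grip": 145,"linear": [-2.9,7.1,-4],"delta_rot": [0,0,0]},{"grip": 145,"linear": [-2.9,7.1,-5],"delta_rot": [0,0,0]},{"grip": 145,"linear": [-2.9,7.1,-5],"delta_rot": [0,0,0]},{"grip": 145,"linear": [-2.9,7.1,-5],"delta_rot": [0,0,0]}]}}

```text
time: 25.35
ee_pos: [0.4719, 0.3448, 0.079]
tcp_rot: [180.0, -0.0, 88.9]
wrist_force: [0.5, 0.7, -0.4]
opening: 0.043
grasp_force: 30.9
```

```bash
python3 - <<'E'
from h import *
plan([.4715,.345,.0126],88.8)
p=bot.camera("wrist"); save(p,"w10.png"); meas(p,["hedgehog","coaster"])
q=bot.camera("top"); meas(q,["coaster","hedgehog"])
X=cloud(p); m=bot.trace(p,"coaster")[0]["pixels"]
# circle fit on outer contour points at height ~8mm
cs,_=cv2.findContours(m.astype(np.uint8),cv2.RETR_EXTERNAL,cv2.CHAIN_APPROX_NONE); c=max(cs,key=len)[:,0]
P=X[c[:,1],c[:,0]]; P=P[(P[:,2]>.004)&(P[:,2]<.014)]
from scipy.optimize import least_squares
s=least_squares(lambda a:np.hypot(P[:,0]-a[0],P[:,1]-a[1])-.05,[.4715,.345],loss="soft_l1",f_scale=.001); print("fit",s.x,len(P))
E
```

```text
t 25.35 q [ 36.2   9.4  -1.9  78.7  -0.  127.3]
linear cm [-0.04  0.02 -6.64] rot [-0.0002  0.0004 -0.0011]
hedgehog 0.67 [228, 210, 336, 375] zlo/hi [0.083 0.137] toprect [471.5 345.5] [21.9 24.3] 87.8 circ [471.6 345.9] 12.9 topmean [0.4716 0.3481 0.1356]
   pin [282.3 268.6] 0.68
coaster 0.71 [210, 149, 356, 257] zlo/hi [0.008 0.011] toprect [471.5 358.4] [75.4 98.5] 89.0 circ [471.4 346.9] 49.5 topmean [0.4715 0.3619 0.0096]
   pin [284.7 220.8] 0.61
coaster 0.86 [144, 253, 178, 289] zlo/hi [0.005 0.012] toprect [472.3 331.6] [94.2 75.1] 8.0 circ [471.1 342.5] 49.0 topmean [0.4724 0.3308 0.0095]
   pin [154.6 272.1] 0.82
hedgehog 0.75 [145, 267, 157, 282] zlo/hi [0.059 0.129] toprect [472.2 334.5] [21.2 10. ] 0.7 circ [472.1 339. ] 10.6 topmean [0.4738 0.3351 0.1289]
   pin [150.6 274.4] 0.45
fit [0.47131177 0.34610911] 407
```

View pics/w10.png

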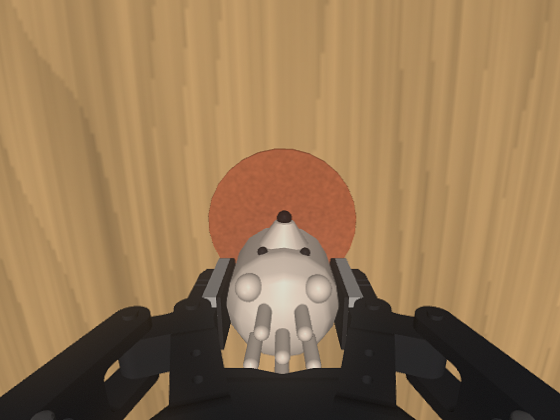

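Request:
{"api": "play_rows", "payload": {"targets": [{"grip": 145,"linear": [0,0.05,-2],"delta_rot": [0,0,0]},{"grip": 145,"linear": [0,0.05,-4],"delta_rot": [0,0,0]},{"grip": 145,"linear": [0,0.05,-5.4],"delta_rot": [0,0,0]},{"grip": 145,"linear": [0,0.05,-6],"delta_rot": [0,0,0]},{"grip": 145,"linear": [0,0.05,-6.2],"delta_rot": [0,0,0]},{"grip": 145,"linear": [0,0.05,-6.35],"delta_rot": [0,0,0]},{"grip": 145,"linear": [0,0.05,-6.45],"delta_rot": [0,0,0]},{"grip": 145,"linear": [0,0.05,-6.55],"delta_rot": [0,0,0]},{"grip": 145,"linear": [0,0.05,-6.6],"delta_rot": [0,0,0]},{"grip": 145,"linear": [0,0.05,-6.6],"delta_rot": [0,0,0]}]}}

```text
time: 26.9
ee_pos: [0.4718, 0.3457, 0.0127]
tcp_rot: [180.0, -0.0, 88.9]
wrist_force: [-0.8, 0.1, 0.2]
opening: 0.0434
grasp_force: 31.0
```

Request:
{"api": "play_rows", "payload": {"targets": [{"grip": 145,"linear": [0,0,-0.04],"delta_rot": [0,0,0]},{"grip": 145,"linear": [0,0,-0.07],"delta_rot": [0,0,0]},{"grip": 120,"linear": [0,0,-0.07],"delta_rot": [0,0,0]},{"grip": 105,"linear": [0,0,-0.07],"delta_rot": [0,0,0]},{"grip": 85,"linear": [0,0,-0.07],"delta_rot": [0,0,0]},{"grip": 65,"linear": [0,0,0],"delta_rot": [0,0,0]},{"grip": 55,"linear": [0,0,0],"delta_rot": [0,0,0]},{"grip": 55,"linear": [0,0,2],"delta_rot": [0,0,0]},{"grip": 55,"linear": [0,0,6],"delta_rot": [0,0,0]},{"grip": 55,"linear": [0,0,11],"delta_rot": [0,0,0]}]}}

```text
time: 27.9
ee_pos: [0.4706, 0.3448, 0.1215]
tcp_rot: [-179.8, 0.1, 88.9]
wrist_force: [1.3, 0.9, -0.2]
opening: 0.067
grasp_force: 0.0
```

Request:
{"api": "play_rows", "payload": {"targets": [{"grip": 55,"linear": [0,0,2],"delta_rot": [0,0,0]},{"grip": 55,"linear": [0,0,2],"delta_rot": [0,0,0]},{"grip": 55,"linear": [0,0,2],"delta_rot": [0,0,0]}]}}

```text
time: 28.2
ee_pos: [0.4716, 0.3456, 0.142]
tcp_rot: [180.0, -0.0, 88.9]
wrist_force: [-0.0, 0.4, -0.7]
opening: 0.0671
grasp_force: 0.0
```

```bash
python3 - <<'E'
from h import *
p=bot.camera("wrist"); save(p,"w11.png",(160,100,400,340),2); meas(p,["hedgehog","coaster"])
plan([.464,-.329,.14],174.2)
E
```

```text
hedgehog 0.75 [253, 166, 309, 246] zlo/hi [0.022 0.071] toprect [471.5 344.6] [24.2 24.2] 87.3 circ [471.6 345.7] 13.2 topmean [0.4716 0.3458 0.0702]
   pin [282.2 200.7] 0.69
coaster 0.72 [225, 145, 342, 255] zlo/hi [0.008 0.011] toprect [471.4 346.3] [99.1 97.8] 85.4 circ [471.7 346.5] 49.9 topmean [0.4714 0.351  0.0095]
   pin [537.3 246.7] 0.24
t 28.45 q [ 36.2   8.9   4.4  85.6   0.  127.3]
linear cm [ -0.71 -67.42  -0.08] rot [ 2.4000e-03 -5.0000e-04  1.4889e+00]
```

View pics/w11.png

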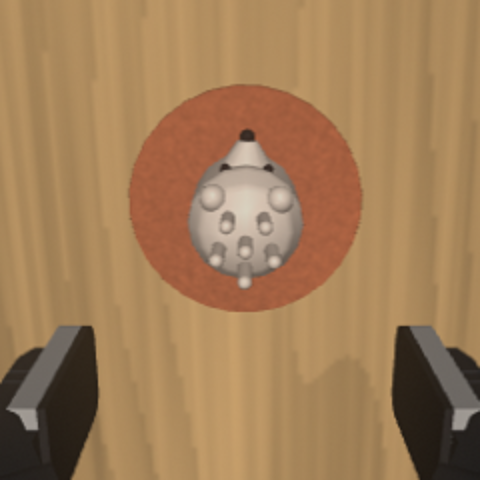

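Request:
{"api": "play_rows", "payload": {"targets": [{"grip": 60,"linear": [0,-2,0],"delta_rot": [0,0,0.1]},{"grip": 60,"linear": [0,-6,0],"delta_rot": [0,0,0.25]},{"grip": 60,"linear": [0,-10.8,0],"delta_rot": [0,0,0.4]},{"grip": 60,"linear": [0,-15.6,0],"delta_rot": [0,0,0.55]},{"grip": 60,"linear": [0,-20.4,0],"delta_rot": [0,0,0.7]},{"grip": 60,"linear": [0,-25.2,0],"delta_rot": [0,0,0.85]},{"grip": 60,"linear": [0,-30,0],"delta_rot": [0,0,1.0]},{"grip": 60,"linear": [0,-34.8,0],"delta_rot": [0,0,1.15]},{"grip": 60,"linear": [0,-39.6,0],"delta_rot": [0,0,1.3]},{"grip": 60,"linear": [0,-44.4,0],"delta_rot": [0,0,1.44]}]}}

```text
time: 29.45
ee_pos: [0.4715, -0.0707, 0.1417]
tcp_rot: [-180.0, -0.0, 164.8]
wrist_force: [0.6, -0.4, 0.2]
opening: 0.0652
grasp_force: 0.0
```

Request:
{"api": "play_rows", "payload": {"targets": [{"grip": 60,"linear": [-0.2,-4.8,0],"delta_rot": [0,0,0.049]},{"grip": 60,"linear": [-0.4,-9.6,0],"delta_rot": [0,0,0.049]},{"grip": 60,"linear": [-0.5,-14.4,0],"delta_rot": [0,0,0.049]},{"grip": 60,"linear": [-0.6,-19,0],"delta_rot": [0,0,0.049]},{"grip": 60,"linear": [-0.7,-22,0],"delta_rot": [0,0,0.049]},{"grip": 60,"linear": [-0.7,-23,0],"delta_rot": [0,0,0.049]},{"grip": 60,"linear": [-0.7,-23,0],"delta_rot": [0,0,0.049]},{"grip": 60,"linear": [-0.7,-23,0],"delta_rot": [0,0,0.049]}]}}

```text
time: 30.25
ee_pos: [0.465, -0.298, 0.1419]
tcp_rot: [180.0, -0.0, 167.3]
wrist_force: [-0.1, 1.5, -0.2]
opening: 0.0656
grasp_force: 0.0
```

```bash
python3 - <<'E'
from h import *
o=bot.get_obs(); print(o["ee_pos"],o["tcp_rot"])
plan([.465,-.3291,.011],174.2)
p=bot.camera("wrist"); meas(p,["polish","deodorant"])
E
```

```text
[ 0.465034   -0.29804081  0.14186329] [ 1.79964420e+02 -4.96863876e-02  1.67331948e+02]
t 30.25 q [-32.7   4.5  -0.3  85.2   0.  -20. ]
linear cm [ -0.    -3.11 -13.09] rot [-0.0008 -0.0008  0.1199]
polish 0.88 [225, 189, 269, 255] zlo/hi [0.006 0.08 ] toprect [ 464.5 -328.5] [15.4 16.1] 87.7 circ [ 464.5 -328.6] 8.3 topmean [ 0.4638 -0.3282  0.0791]
   pin [249.4 206.3] 0.96
deodorant 0.67 [203, 266, 272, 357] zlo/hi [0.007 0.09 ] toprect [ 532.5 -346.7] [45.5 31.4] 84.3 circ [ 532.8 -346.7] 22.8 topmean [ 0.5311 -0.3462  0.0893]
   pin [246.1 282.3] 0.62
```

Request:
{"api": "play_rows", "payload": {"targets": [{"grip": 60,"linear": [0,-2,0],"delta_rot": [0,0,0.12]},{"grip": 60,"linear": [0,-3.1,-1],"delta_rot": [0,0,0.12]},{"grip": 60,"linear": [0,-3.1,-3],"delta_rot": [0,0,0.12]},{"grip": 60,"linear": [0,-3.1,-4],"delta_rot": [0,0,0.12]},{"grip": 60,"linear": [0,-3.1,-4],"delta_rot": [0,0,0.12]},{"grip": 60,"linear": [0,-3.1,-4],"delta_rot": [0,0,0.12]}]}}

```text
time: 31.1
ee_pos: [0.4651, -0.3297, 0.1023]
tcp_rot: [180.0, -0.0, 174.1]
wrist_force: [0.5, 0.3, 1.5]
opening: 0.0654
grasp_force: 0.0
```

```bash
python3 - <<'E'
from h import *
p=bot.camera("wrist"); meas(p,["polish"])
o=bot.get_obs(); print(o["ee_pos"],o["tcp_rot"]); plan([.465,-.3291,.011],174.2)
E
```

```text
polish 0.76 [261, 194, 307, 266] zlo/hi [0.01 0.08] toprect [ 464.4 -328.7] [16.  15.9] 57.5 circ [ 464.5 -328.7] 8.3 topmean [ 0.4636 -0.3287  0.079 ]
   pin [284.  215.2] 0.82
[ 0.46549106 -0.33009115  0.10318199] [-1.79963056e+02  6.51383432e-02  1.74174173e+02]
t 31.25 q [-35.3   7.1  -1.8  81.   -0.  -29.5]
linear cm [-0.05  0.1  -9.22] rot [0.0008 0.0011 0.0005]
```

Request:
{"api": "play_rows", "payload": {"force": 25, "targets": [{"grip": 60,"linear": [0,0.05,-3],"delta_rot": [0,0,0]},{"grip": 60,"linear": [0,0.05,-6],"delta_rot": [0,0,0]},{"grip": 60,"linear": [0,0.05,-8.2],"delta_rot": [0,0,0]},{"grip": 90,"linear": [0,0.05,-9],"delta_rot": [0,0,0]},{"grip": 120,"linear": [0,0.05,-9.1],"delta_rot": [0,0,0]},{"grip": 140,"linear": [0,0.05,-9.1],"delta_rot": [0,0,0]},{"grip": 155,"linear": [0,0.05,-9.1],"delta_rot": [0,0,0]},{"grip": 180,"linear": [0,0.05,-9.1],"delta_rot": [0,0,0]},{"grip": 180,"linear": [0,0.05,-9.1],"delta_rot": [0,0,0]},{"grip": 180,"linear": [0,0.05,-9.1],"delta_rot": [0,0,0]}]}}

```text
time: 32.25
ee_pos: [0.4659, -0.33, 0.0129]
tcp_rot: [-179.9, 0.1, 174.2]
wrist_force: [-1.0, -0.3, 6.6]
opening: 0.0311
grasp_force: 24.9
```

Request:
{"api": "play_rows", "payload": {"targets": [{"grip": 180,"linear": [0,0,0],"delta_rot": [0,0,0]}]}}

```text
time: 32.35
ee_pos: [0.4659, -0.33, 0.0129]
tcp_rot: [-179.9, 0.1, 174.2]
wrist_force: [-0.1, 1.0, 6.9]
opening: 0.0309
grasp_force: 24.9
```

Request:
{"api": "play_rows", "payload": {"targets": [{"grip": 180,"linear": [0,0,2],"delta_rot": [0,0,0]},{"grip": 180,"linear": [0,0,5],"delta_rot": [0,0,0]},{"grip": 180,"linear": [0.3,2,8],"delta_rot": [0,0,0]},{"grip": 180,"linear": [0.8,6,10],"delta_rot": [0,0,0]},{"grip": 180,"linear": [1.2,10.5,10],"delta_rot": [0,0,0]},{"grip": 180,"linear": [1.6,15,10],"delta_rot": [0,0,0]},{"grip": 180,"linear": [2,19.5,10],"delta_rot": [0,0,0]},{"grip": 180,"linear": [2.4,24,10],"delta_rot": [0,0,0]},{"grip": 180,"linear": [2.8,28.5,10],"delta_rot": [0,0,0]},{"grip": 180,"linear": [3.2,32.5,10],"delta_rot": [0,0,0]}]}}

```text
time: 33.35
ee_pos: [0.4971, -0.0025, 0.112]
tcp_rot: [180.0, 0.1, 174.2]
wrist_force: [1.1, -0.5, -0.2]
opening: 0.0313
grasp_force: 25.1
```

Request:
{"api": "play_rows", "payload": {"targets": [{"grip": 180,"linear": [0.2,3,0],"delta_rot": [0,0,0]},{"grip": 180,"linear": [0.4,5,0],"delta_rot": [0,0,0]},{"grip": 180,"linear": [0.4,6,0],"delta_rot": [0,0,0]},{"grip": 180,"linear": [0.4,6,-1],"delta_rot": [0,0,0]},{"grip": 180,"linear": [0.4,6,-4],"delta_rot": [0,0,0]},{"grip": 180,"linear": [0.4,6,-7],"delta_rot": [0,0,0]},{"grip": 180,"linear": [0.4,6,-8],"delta_rot": [0,0,0]},{"grip": 180,"linear": [0.4,6,-8],"delta_rot": [0,0,0]},{"grip": 180,"linear": [0.4,6,-8],"delta_rot": [0,0,0]}]}}

```text
time: 34.25
ee_pos: [0.5015, 0.055, 0.0322]
tcp_rot: [180.0, 0.0, 174.1]
wrist_force: [0.2, -0.1, -0.1]
opening: 0.0313
grasp_force: 25.1
```

Request:
{"api": "play_rows", "payload": {"targets": [{"grip": 180,"linear": [0,0,-0.5],"delta_rot": [0,0,0]},{"grip": 180,"linear": [0,0,-1],"delta_rot": [0,0,0]},{"grip": 180,"linear": [0,0,-1],"delta_rot": [0,0,0]},{"grip": 180,"linear": [0,0,-1],"delta_rot": [0,0,0]}]}}

```text
time: 34.65
ee_pos: [0.5011, 0.0555, 0.0213]
tcp_rot: [180.0, -0.0, 174.2]
wrist_force: [0.1, 0.2, -0.4]
opening: 0.0313
grasp_force: 25.1
```

Request:
{"api": "play_rows", "payload": {"targets": [{"grip": 180,"linear": [0.12,0,-0.3],"delta_rot": [0,0,0]},{"grip": 180,"linear": [0.12,-0.02,-0.5],"delta_rot": [0,0,0]},{"grip": 180,"linear": [0.12,-0.02,-0.6],"delta_rot": [0,0,0]},{"grip": 180,"linear": [0.12,-0.02,-0.67],"delta_rot": [0,0,0]},{"grip": 180,"linear": [0.12,-0.02,-0.72],"delta_rot": [0,0,0]},{"grip": 180,"linear": [0.12,-0.02,-0.75],"delta_rot": [0,0,0]},{"grip": 180,"linear": [0.12,-0.02,-0.75],"delta_rot": [0,0,0]}]}}

```text
time: 35.35
ee_pos: [0.5023, 0.0553, 0.014]
tcp_rot: [180.0, 0.0, 174.2]
wrist_force: [-1.9, 0.0, 1.9]
opening: 0.0308
grasp_force: 25.3
```

Request:
{"api": "play_rows", "payload": {"targets": [{"grip": 180,"linear": [0,0,-0.03],"delta_rot": [0,0,0]},{"grip": 155,"linear": [0,0,-0.03],"delta_rot": [0,0,0]},{"grip": 140,"linear": [0,0,-0.03],"delta_rot": [0,0,0]},{"grip": 115,"linear": [0,0,0],"delta_rot": [0,0,0]},{"grip": 95,"linear": [0,0,0],"delta_rot": [0,0,0]},{"grip": 80,"linear": [0,0,0.2],"delta_rot": [0,0,0]},{"grip": 60,"linear": [0,0,2],"delta_rot": [0,0,0]},{"grip": 60,"linear": [0,0,6],"delta_rot": [0,0,0]},{"grip": 60,"linear": [0,0,9],"delta_rot": [0,0,0]},{"grip": 60,"linear": [0,0,9],"delta_rot": [0,0,0]}]}}

```text
time: 36.35
ee_pos: [0.5044, 0.0555, 0.1084]
tcp_rot: [179.9, 0.4, 174.2]
wrist_force: [-0.6, -0.7, 0.4]
opening: 0.0653
grasp_force: 0.0
```

Request:
{"api": "play_rows", "payload": {"targets": [{"grip": 60,"linear": [0,0,0],"delta_rot": [0,0,0]},{"grip": 60,"linear": [0,0,0],"delta_rot": [0,0,0]}]}}

```text
time: 36.55
ee_pos: [0.5018, 0.0552, 0.1027]
tcp_rot: [-180.0, -0.1, 174.2]
wrist_force: [0.1, -0.0, -0.3]
opening: 0.0656
grasp_force: 0.0
```

```bash
python3 - <<'E'
from h import *
p=bot.camera("wrist"); meas(p,["polish"])
X=cloud(p); P=X[bot.trace(p,"polish")[0]["pixels"]]; P=P[(P[:,2]>.036)&(P[:,2]<.046)]
print("polish shoulder",cv2.minEnclosingCircle((P[:,:2]*1000).astype(np.float32)))
o=bot.get_obs(); print(o["ee_pos"],o["tcp_rot"]); plan([.533,-.3471,.14],174.2)
E
```

```text
polish 0.93 [261, 194, 307, 267] zlo/hi [0.014 0.081] toprect [500.6  55.7] [15.8 15.8] 62.4 circ [501.   55.7] 8.2 topmean [0.4999 0.0558 0.08  ]
   pin [286.2 212.2] 0.74
polish shoulder ((500.5821533203125, 55.7899055480957), 15.719029426574707)
[0.50182079 0.05524266 0.10280366] [-1.79983214e+02 -8.95981348e-02  1.74186894e+02]
t 36.75 q [  6.3  -1.7 -10.9  80.8   0.   12.1]
linear cm [  3.12 -40.23   3.72] rot [ 0.0001 -0.0016  0.0002]
```

Request:
{"api": "play_rows", "payload": {"targets": [{"grip": 60,"linear": [0,0,2],"delta_rot": [0,0,0]},{"grip": 60,"linear": [0.2,-2,4],"delta_rot": [0,0,0]},{"grip": 60,"linear": [0.6,-6,4.5],"delta_rot": [0,0,0]},{"grip": 60,"linear": [1,-10.5,4.5],"delta_rot": [0,0,0]},{"grip": 60,"linear": [1.4,-15,4.5],"delta_rot": [0,0,0]},{"grip": 60,"linear": [1.8,-19.5,4.5],"delta_rot": [0,0,0]},{"grip": 60,"linear": [2.2,-24,4.5],"delta_rot": [0,0,0]},{"grip": 60,"linear": [2.6,-28.5,4.5],"delta_rot": [0,0,0]},{"grip": 60,"linear": [2.9,-33,4.5],"delta_rot": [0,0,0]},{"grip": 60,"linear": [3.1,-37,4.5],"delta_rot": [0,0,0]}]}}

```text
time: 37.75
ee_pos: [0.5329, -0.3169, 0.148]
tcp_rot: [180.0, -0.0, 174.2]
wrist_force: [0.1, 0.6, 1.3]
opening: 0.0653
grasp_force: 0.0
```

Request:
{"api": "play_rows", "payload": {"targets": [{"grip": 60,"linear": [0,-2,0],"delta_rot": [0,0,0]},{"grip": 60,"linear": [0,-3.2,0],"delta_rot": [0,0,0]},{"grip": 60,"linear": [0,-3.2,-0.5],"delta_rot": [0,0,0]},{"grip": 60,"linear": [0,-3.2,-1.5],"delta_rot": [0,0,0]},{"grip": 60,"linear": [0,-3.2,-1.5],"delta_rot": [0,0,0]},{"grip": 60,"linear": [0,-3.2,-1.5],"delta_rot": [0,0,0]}]}}

```text
time: 38.35
ee_pos: [0.5333, -0.3454, 0.1334]
tcp_rot: [180.0, -0.0, 174.3]
wrist_force: [0.0, 1.0, 0.2]
opening: 0.0655
grasp_force: 0.0
```

```bash
python3 - <<'E'
from h import *
p=bot.camera("wrist"); meas(p,["deodorant"])
o=bot.get_obs(); print(o["ee_pos"],o["tcp_rot"]); plan([.533,-.3471,.0272],174.2)
E
```

```text
deodorant 0.87 [240, 185, 317, 262] zlo/hi [0.013 0.09 ] toprect [ 533.  -346.8] [45.1 30.9] 84.1 circ [ 533.  -346.8] 22.8 topmean [ 0.5321 -0.3468  0.0894]
   pin [278.2 203.3] 0.7
[ 0.5335423  -0.34617309  0.13424172] [-1.79984947e+02  3.17567886e-02  1.74233403e+02]
t 38.5 q [-33.   16.   12.   85.9   0.  -27.2]
linear cm [ -0.05  -0.09 -10.7 ] rot [ 0.0003  0.0005 -0.0006]
```

Request:
{"api": "play_rows", "payload": {"force": 25, "targets": [{"grip": 60,"linear": [0,0,-3],"delta_rot": [0,0,0]},{"grip": 60,"linear": [-0.04,-0.06,-6],"delta_rot": [0,0,0]},{"grip": 60,"linear": [-0.04,-0.06,-9],"delta_rot": [0,0,0]},{"grip": 60,"linear": [-0.04,-0.06,-10.4],"delta_rot": [0,0,0]},{"grip": 80,"linear": [-0.04,-0.06,-10.6],"delta_rot": [0,0,0]},{"grip": 95,"linear": [-0.04,-0.06,-10.6],"delta_rot": [0,0,0]},{"grip": 110,"linear": [-0.04,-0.06,-10.6],"delta_rot": [0,0,0]},{"grip": 140,"linear": [-0.04,-0.06,-10.6],"delta_rot": [0,0,0]},{"grip": 140,"linear": [-0.04,-0.06,-10.6],"delta_rot": [0,0,0]},{"grip": 140,"linear": [-0.04,-0.06,-10.6],"delta_rot": [0,0,0]}]}}

```text
time: 39.5
ee_pos: [0.5338, -0.3479, 0.0298]
tcp_rot: [-179.9, 0.2, 174.2]
wrist_force: [0.7, 0.1, 5.3]
opening: 0.0454
grasp_force: 25.8
```

Request:
{"api": "play_rows", "payload": {"targets": [{"grip": 140,"linear": [0,0,0],"delta_rot": [0,0,0]}]}}

```text
time: 39.6
ee_pos: [0.5338, -0.3479, 0.0298]
tcp_rot: [-179.9, 0.2, 174.2]
wrist_force: [0.0, -0.3, 6.3]
opening: 0.0451
grasp_force: 25.8
```

Request:
{"api": "play_rows", "payload": {"targets": [{"grip": 140,"linear": [0,0,2],"delta_rot": [0,0,0]},{"grip": 140,"linear": [0,0,5],"delta_rot": [0,0,0]},{"grip": 140,"linear": [0,0,8],"delta_rot": [0,0,0]},{"grip": 140,"linear": [0.1,3,10],"delta_rot": [0,0,0]},{"grip": 140,"linear": [0.3,7,10.5],"delta_rot": [0,0,0]},{"grip": 140,"linear": [0.5,11.5,10.5],"delta_rot": [0,0,0]},{"grip": 140,"linear": [0.7,16,10.5],"delta_rot": [0,0,0]},{"grip": 140,"linear": [0.9,20.5,10.5],"delta_rot": [0,0,0]},{"grip": 140,"linear": [1.1,25,10.5],"delta_rot": [0,0,0]},{"grip": 140,"linear": [1.3,29.5,10.5],"delta_rot": [0,0,0]}]}}

```text
time: 40.6
ee_pos: [0.5458, -0.0506, 0.1335]
tcp_rot: [180.0, 0.1, 174.2]
wrist_force: [0.7, -1.2, -0.4]
opening: 0.0452
grasp_force: 25.8
```

Request:
{"api": "play_rows", "payload": {"targets": [{"grip": 140,"linear": [0.1,4.5,0],"delta_rot": [0,0,0]},{"grip": 140,"linear": [0.3,8,0],"delta_rot": [0,0,0]},{"grip": 140,"linear": [0.37,10.5,0],"delta_rot": [0,0,0]},{"grip": 140,"linear": [0.37,11.3,0],"delta_rot": [0,0,0]},{"grip": 140,"linear": [0.37,11.3,0],"delta_rot": [0,0,0]},{"grip": 140,"linear": [0.37,11.3,-2],"delta_rot": [0,0,0]},{"grip": 140,"linear": [0.37,11.3,-3],"delta_rot": [0,0,0]},{"grip": 140,"linear": [0.37,11.3,-3],"delta_rot": [0,0,0]},{"grip": 140,"linear": [0.37,11.3,-3],"delta_rot": [0,0,0]}]}}

```text
time: 41.5
ee_pos: [0.5495, 0.0599, 0.103]
tcp_rot: [-180.0, -0.0, 174.1]
wrist_force: [0.9, -0.5, 0.1]
opening: 0.0458
grasp_force: 25.8
```

```bash
python3 - <<'E'
from h import *
o=bot.get_obs(); print(o["ee_pos"],o["tcp_rot"]); plan([.5505,.0602,.0308],174.2)
E
```

```text
[0.5495475  0.0599073  0.10300027] [-1.79993468e+02 -1.49449357e-02  1.74127974e+02]
t 41.5 q [ 6.2  4.8 -4.3 80.9 -0.  12.1]
linear cm [ 0.1   0.03 -7.22] rot [ 0.0001 -0.0003  0.0013]
```

Request:
{"api": "play_rows", "payload": {"targets": [{"grip": 140,"linear": [0.08,0.02,-1],"delta_rot": [0,0,0]},{"grip": 140,"linear": [0.08,0.02,-3],"delta_rot": [0,0,0]},{"grip": 140,"linear": [0.08,0.02,-5],"delta_rot": [0,0,0]},{"grip": 140,"linear": [0.08,0.02,-6.2],"delta_rot": [0,0,0]},{"grip": 140,"linear": [0.08,0.02,-6.7],"delta_rot": [0,0,0]},{"grip": 140,"linear": [0.08,0.02,-6.95],"delta_rot": [0,0,0]},{"grip": 140,"linear": [0.08,0.02,-7.1],"delta_rot": [0,0,0]},{"grip": 140,"linear": [0.08,0.02,-7.2],"delta_rot": [0,0,0]},{"grip": 140,"linear": [0.08,0.02,-7.2],"delta_rot": [0,0,0]},{"grip": 140,"linear": [0.08,0.02,-7.2],"delta_rot": [0,0,0]}]}}

```text
time: 42.5
ee_pos: [0.5506, 0.0609, 0.0312]
tcp_rot: [180.0, 0.0, 174.2]
wrist_force: [-0.4, 0.6, -0.9]
opening: 0.0454
grasp_force: 25.8
```

Request:
{"api": "play_rows", "payload": {"targets": [{"grip": 140,"linear": [-0.02,-0.06,0],"delta_rot": [0,0,0]},{"grip": 140,"linear": [-0.02,-0.06,-0.05],"delta_rot": [0,0,0]},{"grip": 140,"linear": [-0.02,-0.06,-0.08],"delta_rot": [0,0,0]},{"grip": 115,"linear": [-0.02,-0.06,-0.08],"delta_rot": [0,0,0]},{"grip": 90,"linear": [-0.02,-0.06,-0.08],"delta_rot": [0,0,0]},{"grip": 65,"linear": [-0.02,-0.06,0],"delta_rot": [0,0,0]},{"grip": 60,"linear": [-0.02,-0.06,0.2],"delta_rot": [0,0,0]},{"grip": 60,"linear": [-0.02,-0.06,2],"delta_rot": [0,0,0]},{"grip": 60,"linear": [-0.02,-0.06,6],"delta_rot": [0,0,0]},{"grip": 60,"linear": [-0.02,-0.06,10],"delta_rot": [0,0,0]}]}}

```text
time: 43.5
ee_pos: [0.5495, 0.0602, 0.1314]
tcp_rot: [-180.0, -0.1, 174.2]
wrist_force: [1.0, 0.1, 0.9]
opening: 0.0657
grasp_force: 0.0
```

Request:
{"api": "play_rows", "payload": {"targets": [{"grip": 60,"linear": [0,0,0],"delta_rot": [0,0,0]},{"grip": 60,"linear": [0,0,0],"delta_rot": [0,0,0]},{"grip": 60,"linear": [0,0,0],"delta_rot": [0,0,0]}]}}

```text
time: 43.8
ee_pos: [0.5497, 0.0602, 0.1296]
tcp_rot: [-180.0, -0.1, 174.2]
wrist_force: [0.3, 0.8, -0.8]
opening: 0.0655
grasp_force: 0.0
```

```bash
python3 - <<'E'
from h import *
o=bot.get_obs(); print(o["ee_pos"],o["tcp_rot"])
p=bot.camera("wrist"); meas(p,["deodorant","polish"]); save(p,"w12.png")
X=cloud(p); P=X[bot.trace(p,"deodorant")[0]["pixels"]]; P=P[P[:,2]>.083][:,:2]
w,v=np.linalg.eigh(np.cov(P.T)); print("deo pca",np.degrees(np.arctan2(v[1,1],v[0,1])))
E
```

```text
[0.54971944 0.06022268 0.12957202] [-1.79981013e+02 -9.05768463e-02  1.74190255e+02]
deodorant 0.82 [244, 189, 321, 266] zlo/hi [0.007 0.092] toprect [549.5  60.8] [45.7 30.4] 84.0 circ [549.4  60.8] 22.9 topmean [0.5487 0.0607 0.0904]
   pin [280.4 203.8] 0.86
polish 0.72 [248, 128, 296, 177] zlo/hi [0.021 0.081] toprect [501.   55.8] [15.8 15.9] 1.7 circ [501.   55.8] 8.3 topmean [0.5007 0.056  0.0802]
   pin [272.8 146.9] 0.69
deo pca 84.18059230726683
```

View pics/w12.png

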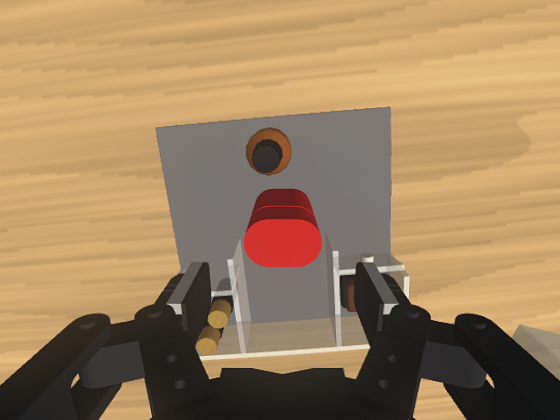

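Request:
{"api": "play_rows", "payload": {"targets": [{"grip": 60,"linear": [0,0,3],"delta_rot": [0,0,0]},{"grip": 60,"linear": [0,0,6],"delta_rot": [0,0,0]},{"grip": 60,"linear": [0,0,8],"delta_rot": [0,0,0]},{"grip": 60,"linear": [0,0,8],"delta_rot": [0,0,0]},{"grip": 60,"linear": [0,0,8],"delta_rot": [0,0,0]}]}}

```text
time: 44.6
ee_pos: [0.5503, 0.0603, 0.2104]
tcp_rot: [180.0, 0.0, 174.2]
wrist_force: [-0.4, -0.1, -0.5]
opening: 0.0653
grasp_force: 0.0
```

```bash
python3 - <<'E'
from h import *
p=bot.camera("top"); meas(p,["hedgehog","coaster","perfume","cream_jar"])
print(bot.job_done())
E
```

```text
hedgehog 0.85 [145, 265, 163, 278] zlo/hi [0.013 0.07 ] toprect [472.4 343.2] [22.6 22.5] 86.7 circ [472.1 344.6] 12.9 topmean [0.4729 0.3441 0.0689]
   pin [159.4 271.5] 0.71
coaster 0.69 [136, 252, 174, 291] zlo/hi [0.003 0.013] toprect [477.4 254.5] [ 94.9 281.7] 4.1 circ [496.4 255. ] 142.9 topmean [0.4701 0.3483 0.0116]
   pin [156.3 270.1] 0.94
perfume 0.65 [162, 172, 185, 187] zlo/hi [0.009 0.105] toprect [712.8 292.6] [20.8 22.9] 65.0 circ [713.6 292.8] 12.2 topmean [0.7128 0.2927 0.1026]
   pin [180.5 180.6] 0.52
cream_jar 0.67 [301, 141, 322, 162] zlo/hi [0.002 0.049] toprect [780.5 -65.9] [45.8 49.9] 89.4 circ [780.2 -65.2] 25.2 topmean [ 0.7797 -0.0658  0.0459]
   pin [311.3 153.7] 0.79
the job is handed in; nothing more can be done
None
```

The job is handed in at about 45 s: the hedgehog stands within about 2 mm of the coaster's centre, and the deodorant and nail polish are back upright within about 1 mm of their starting spots; the hair pick, cream jar and perfume were not touched.

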